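# Clear and load the sample-bottle mixer

### The arm

A 6-joint arm with a two-finger parallel gripper is mounted at the origin on the work surface. World frame = base frame: x ahead of the robot, y to its left, z up, the work surface at z = 0. Lengths are in m, angles in rad, forces in N, time in s.
With the tool pointing down it reaches from about 0.35 to 0.925 m from the base axis. Payload 6.4 kg.
Tool frame: the origin (TCP) lies at the very end of the fingers, on their centre line; the grasp point (between the pads) lies 19 mm behind it (tcp_to_grasp is the distance from the TCP to the grasp point, in m); z points along the fingers, y is the line along which they close (so a half turn about z gives the same grasp; the last joint's range is limited). The gripper opens to 85 mm and grips with 20 to 120 N. Pads are 22 mm wide; open, the fingers measure 114 mm over their backs; the gripper's body (76 mm by 85 mm) begins 54 mm behind the grasp point. The pads swing forward as they close: fully open they stand 13 mm farther back than shut.
Start: joints at [0.966, 0.245, 1.558, -0, 1.339, -0.174], TCP at [0.271, 0.591, 0.231] pointing down, gripper open.
Joint ranges: [-3.13, 3.13], [-1.02, 2.26], [0.13, 2.54], [-0.95, 4.09], [0.21, 2.88], [-2.74, 2.74]. Speed limits (rad/s): [2.57, 2.57, 3.14, 3.14, 3.14, 3.14].

### API

Orientations are given as a unit quaternion [w, x, y, z].
In Python, from bench import * gives the robot as it stands. The module is installed in compiled form; this text tells all that it offers.
- The arm moves only by the tool step_arm, never from a script. Its argument "moves" is a list of rows, each a list of 7 numbers: the shift along the world's x, y, z in cm, then the turn, a rotation vector about the world's x, y, z in rad, then the finger opening in cm, from 0 to 8.54. In form: [[tx, ty, tz, rx, ry, rz, hand], ...]. A call has 1 to 20 rows; each row is the pose to reach, as a shift and turn from the pose commanded when the call began; what a row does not reach only later rows make up. A row lasts 1/10 s, in which the tool goes at most 50 mm and 8.59 degrees, less where a joint would pass 70% of its speed; a pose out of reach is approached as far as the arm can. A call with a gripper value outside its range is refused whole. The fingers move at their own pace and stop on an object; "force" is the grip in N (left out, the last holds). Time passes only in rows, so rows that repeat a pose let the fingers close. It gives the time, the measured TCP pose, the force, the opening and the grip force at its end, in the units of the state.
- read_state(): the state, without advancing time (a new reading comes with each control period).
- camera(name): name is "side" or "top"; returns a dict with "frame" (420x560x3 uint8, blue, green, red), "depth" (420x560 float32, m along the optical axis (not along the pixel's ray), 0 where there is no reading), "K" (3x3 intrinsics, pixels), "rvec" (rotation vector, rad) and "tvec" (3), from world to camera coordinates, as OpenCV has them. Camera axes: x right, y down, z forward; pixel columns grow to the right and rows downward; lengths in m; the calibration is good to about 2 mm. A picture is of the moment at which its call begins.
- job_done(): hands the job in; it is judged then, once.
Trained networks look in the newest picture that a camera, given by its name, has taken for a name from the list of things; names that differ only in an ending like _2 or _b are one class to them, and where a whole thing is asked for, a point or a joint stands for the part that bears it (a point fixed in the world has none). Each returns a list of dicts, best first, with "conf" (0 to 1); they miss things now and then, are a little off and sometimes report something else, mostly with a low value. They report only what shows in the picture. A call takes as long as a camera call. They do not tell look-alikes from the thing itself.
- silhouettes(target, camera): "mask" (420x560 bool, what is visible of it) and "extent" ([centre column, centre row, width, height] in pixels, round what is visible of it).
- mark_of(target, camera): "point" ([column, row] in pixels: a listed point, or the origin of a listed thing).
The state is a dict: "t": time; "qpos": joint angles; "joint_velocities": joint speeds; "joint_efforts": joint torques, N m; "eef_pos": TCP position; "ee_rot": TCP orientation; "force": force on the tool from outside, world axes, zero at the start; "ft_torque": the same for the moment, N m; "grip_width": opening from 0.0 (shut) to 1.0 (fully open); "finger_force": force on a finger pad.
Only numpy, scipy, OpenCV 4.12 (cv2) and the standard library are available. Lean on these libraries where they do the work, as an engineer would, in place of code of your own. Each camera call takes 0.05 s, during which the arm holds its last target. There are 200 camera calls.

### The job

Get the bottle mixer ready and start it: first sweep all the used caps along the channel on its deck into the yellow bin at its end, with the scraper and without touching the caps with the gripper. Then lay every standing sample bottle on its side in a cradle of its own, across both rails, and only after that push the switch lever fully over to on. Leave the scraper standing on its mat, and leave the gel, jar and tape where they are.

Things in the scene. Friction and masses are not known exactly. Their poses are not given: they have to be found in the camera images.
- mixer: White bottle mixer, fixed. Origin: on the table under its middle; long way = y. Flat deck 50 mm above the table, y -160 to 150 mm, x -90 to 90. On it two grey rails along y at x=-43 and 43 (12 mm thick, solid to 20 mm above the deck, full length) leave a 74 mm channel, open at +y. Each rail has three V notches (tops 46 mm above the deck). Grey end box at y -160 to -215, 66 mm high
- cradle0 (a point): Cradle (a facing pair of V notches, one per rail) at mixer y=-80 mm: the point where the middle of a lying bottle's axis comes to rest, 103 mm above the table, midway between the rails; bottle axis along the mixer's x, either way round
- cradle1 (a point): Cradle (a facing pair of V notches, one per rail) at mixer y=0 mm: the point where the middle of a lying bottle's axis comes to rest, 103 mm above the table, midway between the rails; bottle axis along the mixer's x, either way round
- cradle2 (a point): Cradle (a facing pair of V notches, one per rail) at mixer y=80 mm: the point where the middle of a lying bottle's axis comes to rest, 103 mm above the table, midway between the rails; bottle axis along the mixer's x, either way round
- deck_end (a point): Middle of the deck's open +y edge, on its top face (mixer x=0, y=150, 50 mm high)
- switch (a joint): On/off lever on the end box: 0 = leaning toward the mixer's -x (off), 1.0 rad = leaning toward +x (fully on); stays where it is left
- switch_tip (a point): Tip of the 70 mm lever, which hinges about the mixer's y axis on top of the end box
- bin: Yellow open waste bin, fixed against the mixer's open end with its near wall just under the deck's edge: 140 x 125 mm outside (x, y), 42 mm high, 4 mm walls. Origin: centre of its underside, axes as the mixer's
- mat: Thin black square mat on the table, fixed, 110 x 110 x 3 mm, the scraper's place. Origin: centre of its underside
- scraper: Loose scraper block, 0.25 kg: grey foot 66 (x) x 50 (y) x 36 mm high, and above it a black grip 44 (x) x 24 (y) mm from 36 to 82 mm height. Origin: centre of its underside, z up through the grip. The foot fits the channel when its x lies along the mixer's x
- bottle0: Amber sample bottle standing on the table (may be absent): round, body 44 mm diameter and 118 mm long, white cap 34 mm diameter on top, 146 mm overall, about 0.18 kg. Origin: centre of its base; z along its axis to the cap
- bottle1: Amber sample bottle standing on the table (may be absent): round, body 44 mm diameter and 118 mm long, white cap 34 mm diameter on top, 146 mm overall, about 0.18 kg. Origin: centre of its base; z along its axis to the cap
- bottle2: Amber sample bottle standing on the table (may be absent): round, body 44 mm diameter and 118 mm long, white cap 34 mm diameter on top, 146 mm overall, about 0.18 kg. Origin: centre of its base; z along its axis to the cap
- bottle0_mid (a point): Point on the axis of bottle0, 59 mm above its base (middle of the amber body)
- bottle1_mid (a point): Point on the axis of bottle1, 59 mm above its base (middle of the amber body)
- bottle2_mid (a point): Point on the axis of bottle2, 59 mm above its base (middle of the amber body)
- cap0: Used orange tube cap on the deck in the channel (may be absent): 22 mm diameter, 24 mm high, stepped to 17 mm above 15 mm. Origin: centre of its wide end, z along its axis
- cap1: Used orange tube cap on the deck in the channel (may be absent): 22 mm diameter, 24 mm high, stepped to 17 mm above 15 mm. Origin: centre of its wide end, z along its axis
- cap2: Used orange tube cap on the deck in the channel (may be absent): 22 mm diameter, 24 mm high, stepped to 17 mm above 15 mm. Origin: centre of its wide end, z along its axis
- cap3: Used orange tube cap on the deck in the channel (may be absent): 22 mm diameter, 24 mm high, stepped to 17 mm above 15 mm. Origin: centre of its wide end, z along its axis
- cap4: Used orange tube cap on the deck in the channel (may be absent): 22 mm diameter, 24 mm high, stepped to 17 mm above 15 mm. Origin: centre of its wide end, z along its axis
- gel: Bystander: white gel bottle, 64 mm diameter, 150 mm high. Origin: centre of its underside
- cotton_jar: Bystander: white open jar, 84 mm wide, 90 mm high. Origin: centre of its underside
- tape: Bystander: roll of tape lying flat, 90 mm wide, 25 mm high. Origin: centre of its underside
Not all that is in view belongs to the job. Several things look just like the scraper: the one meant starts farthest to the robot's right.

How it is judged:
On the way, in this order (a step that is already met when the one before it is completed fails the run):
1. every used cap is in the yellow bin (x of cap0 in the frame of bin between -0.072 and 0.072 m and y of cap0 in the frame of bin between -0.064 and 0.064 m and z of each of cap0, cap1, cap2, cap3, cap4 in the frame of bin below 0.042 m and x of cap1 in the frame of bin between -0.072 and 0.072 m and y of cap1 in the frame of bin between -0.064 and 0.064 m and x of cap2 in the frame of bin between -0.072 and 0.072 m and y of cap2 in the frame of bin between -0.064 and 0.064 m and x of cap3 in the frame of bin between -0.072 and 0.072 m and y of cap3 in the frame of bin between -0.064 and 0.064 m and x of cap4 in the frame of bin between -0.072 and 0.072 m and y of cap4 in the frame of bin between -0.064 and 0.064 m), for 0.2 s.
2. every bottle lies in a cradle ((distance between bottle0_mid and cradle0 below 0.02 m or distance between bottle0_mid and cradle1 below 0.02 m or distance between bottle0_mid and cradle2 below 0.02 m) and angle between the z axis of each of bottle0, bottle1, bottle2 and the x axis of mixer, either way round below 0.12 rad and linear speed of each of bottle0, bottle1, bottle2 below 0.03 m/s and (distance between bottle1_mid and cradle0 below 0.02 m or distance between bottle1_mid and cradle1 below 0.02 m or distance between bottle1_mid and cradle2 below 0.02 m) and (distance between bottle2_mid and cradle0 below 0.02 m or distance between bottle2_mid and cradle1 below 0.02 m or distance between bottle2_mid and cradle2 below 0.02 m)), for 0.3 s.
3. the switch lever is over to on (value of joint switch above 0.8 rad), for 0.2 s.
At the end, for the whole second after the job is handed in: All caps are inside the bin below its rim; every bottle lies along the mixer's x within 0.12 rad with its middle within 20 mm of a cradle point, at rest; the switch is above 0.8 rad; the scraper stands upright with its centre within 40 mm of the mat's centre (all of step 1 and all of step 2 and value of joint switch above 0.8 rad and horizontal distance between scraper and mat below 0.04 m and angle between scraper's own z axis and vertical below 0.15 rad and height (world z) of scraper below 0.012 m); the robot touches nothing.
It fails at once if the gripper touches a used cap (contact force between the fingers and cap0 above 1 N or contact force between the fingers and cap1 above 1 N or contact force between the fingers and cap2 above 1 N or contact force between the fingers and cap3 above 1 N or contact force between the fingers and cap4 above 1 N).
It fails at once if the gel, jar or tape is shifted more than 30 mm (distance of any of gel, cotton_jar, tape from where it was at the start of the episode above 0.03 m).
Of bottle0, bottle1, bottle2 only 2 to 3 are there at a start; the rules pass over those that are not, and their reading is None.
Of cap0, cap1, cap2, cap3, cap4 only 3 to 5 are there at a start; the rules pass over those that are not, and their reading is None.
At some moment in a run one of scraper may be knocked a few centimetres aside while the robot is not near it.
Once in a run the grip may slacken for a moment while it holds something.
It also fails if it takes over 210 s, if anything falls off the work surface, if the arm or the gripper's body presses on something with over 40 N, if the wrist force passes 120 N, or if a joint passes its speed limit or range.

## Working session

There is one attempt and no reset: what is moved stays moved. The work goes in short steps, Python scripts to look and compute and a tool call to move; the robot and the scene stay as the last step left them, time stands still between calls to the robot, and variables do not carry over. Pictures are saved under pics/ and viewed, at most 14 in all, crops included, and the job is handed in when it is done.

Besides the shell and the picture viewer there is one more tool, called after "Emit:" as a command line: name --pt "numbers of a row" for each row, then --argument value for the rest. step_arm: Moves the arm, as the interface text tells. Its arguments: {"type":"object","properties":{"moves":{"type":"array"},"force":{"type":"number"}},"required":["moves"]}

```bash
mkdir -p pics; cat > h.py <<'E'
from bench import *
import numpy as np, cv2
def cam(n):
    c=camera(n); R=cv2.Rodrigues(np.array(c["rvec"],float))[0]; c["R"]=R; c["t"]=np.array(c["tvec"],float).ravel(); c["K"]=np.array(c["K"]); return c
def cloud(c):
    d=c["depth"]; v,u=np.mgrid[:d.shape[0],:d.shape[1]]
    r=np.stack([u,v,np.ones_like(u)],-1)@np.linalg.inv(c["K"]).T
    return (r*d[...,None]-c["t"])@c["R"]
def onplane(c,p,z):
    r=c["R"].T@np.linalg.inv(c["K"])@np.array([p[0],p[1],1.]); o=-c["R"].T@c["t"]
    return o+r*(z-o[2])/r[2]
def proj(c,P):
    q=(c["R"]@np.asarray(P,float)+c["t"]); q=c["K"]@q; return q[:2]/q[2]
E
python3 - <<'E'
from h import *
for n in("top","side"):
    c=cam(n); cv2.imwrite(f"pics/{n}0.png",c["frame"]); X=cloud(c); print(n,-c["R"].T@c["t"])
    for t in ["mixer","bin","mat","scraper","bottle0","cap0","gel","cotton_jar","tape","switch"]:
        for s in silhouettes(t,n):
            m=s["mask"]&(c["depth"]>0); P=X[m]
            if len(P)<5: continue
            top=P[P[:,2]>np.percentile(P[:,2],95)-.006]
            print(t,round(s["conf"],2),np.round(s["extent"]).astype(int),"top",np.round(top.mean(0),3),"med",np.round(np.median(P,0),3))
    for t in ["mixer","bin","mat","scraper","deck_end","cradle0","cradle1","cradle2","switch_tip"]:
        print(t,[(round(s["conf"],2),np.round(s["point"],1).tolist()) for s in mark_of(t,n)])
print(read_state())
E
```

```text
top [ 0.32756857 -0.03108256  1.29913562]
mixer 0.72 [240 219 158  82] top [ 0.544 -0.004  0.099] med [0.55  0.073 0.051]
bin 0.47 [429 214  31  27] top [ 0.567 -0.384  0.145] med [ 0.561 -0.374  0.115]
mat 0.67 [363 269  50  48] top [ 0.432 -0.22   0.004] med [ 0.423 -0.212  0.002]
scraper 0.69 [370 264  26  27] top [ 0.445 -0.242  0.085] med [ 0.442 -0.237  0.041]
scraper 0.59 [310 309  33  28] top [ 0.331 -0.087  0.082] med [ 0.331 -0.085  0.038]
bottle0 0.83 [360 218  23  28] top [ 0.552 -0.212  0.145] med [ 0.544 -0.206  0.118]
bottle0 0.68 [431 214  29  25] top [ 0.568 -0.385  0.145] med [ 0.561 -0.375  0.115]
cap0 0.43 [219 219   5   4] top [0.562 0.14  0.074] med [0.56  0.138 0.07 ]
cap0 0.38 [245 217   6   8] top [0.561 0.068 0.074] med [0.559 0.069 0.073]
gel 0.66 [274 146  29  30] top [0.743 0.001 0.15 ] med [ 0.729 -0.001  0.1  ]
cotton_jar 0.62 [198 148  33  39] top [0.742 0.187 0.089] med [0.753 0.192 0.046]
tape 0.74 [356 153  34  36] top [ 0.74  -0.223  0.025] med [ 0.74  -0.222  0.023]
switch 0.62 [304 228  12  13] top [ 0.511 -0.074  0.163] med [ 0.512 -0.074  0.16 
[... 2776 characters left out ...]
)]
{'t': 2.0, 'qpos': array([ 9.65925534e-01,  2.45052590e-01,  1.55776713e+00,  1.34331282e-05,
        1.33869709e+00, -1.74119169e-01]), 'joint_velocities': array([-0.00014624,  0.00098176, -0.00152685, -0.00193256,  0.00043464,
       -0.00061061]), 'joint_efforts': array([-1.71556418e-03, -4.29502773e+01, -3.26418543e+01, -1.95057992e-04,
        5.04557229e-04, -4.05002154e-06]), 'eef_pos': array([0.27142942, 0.59064646, 0.2313383 ]), 'ee_rot': array([8.35183165e-06, 2.13716081e-01, 9.76895816e-01, 3.75612613e-05]), 'force': array([-0.01074472,  0.35625885, -0.05724644]), 'ft_torque': array([-0.04061986,  0.00751669,  0.00655754]), 'finger_force': 0.0, 'grip_width': 1.0028984045444498}
```

```bash
python3 - <<'E'
import cv2
a=cv2.imread("pics/top0.png")[110:340,120:470]; cv2.imwrite("pics/t1.png",cv2.resize(a,None,fx=2.28,fy=2.28,interpolation=2))
a=cv2.imread("pics/side0.png")[120:400,140:420]; cv2.imwrite("pics/s1.png",cv2.resize(a,(600,600),interpolation=2))
E
```

```text
(no output)
```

View pics/t1.png

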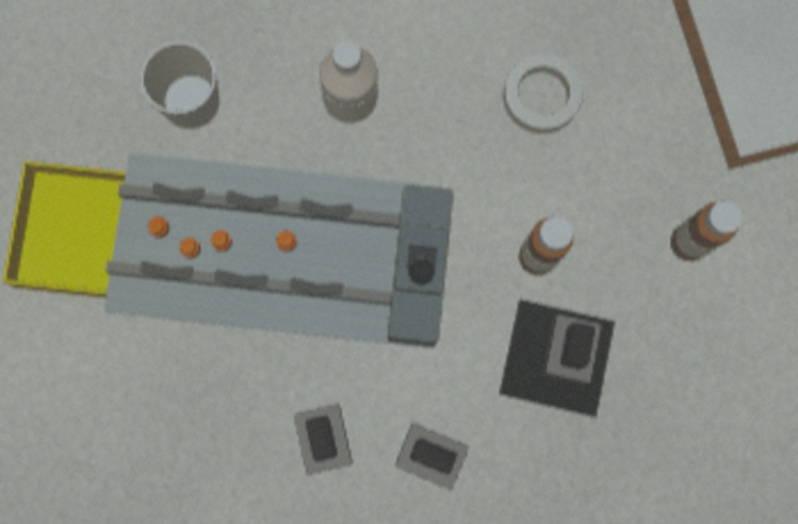

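View pics/s1.png

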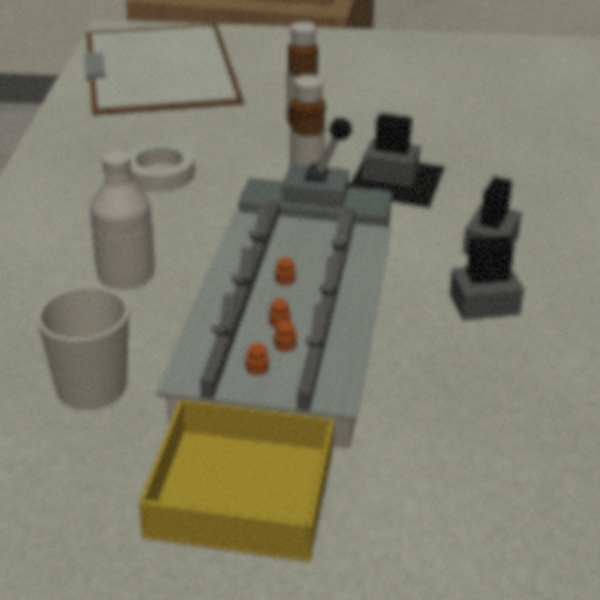

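The top view shows four caps, two bottles (crop 548,240 and 715,225), and the lever at 420,262. Three things look like the scraper, at crop 577,345 (on the mat), 433,455 and 322,438. The one at 577,345 (world y about -0.24) is farthest to the robot's right, so it is the one meant. I'll measure exact poses and confirm it in a crop.

```bash
python3 - <<'E'
from h import *
c=cam("top");s=cam("side")
XT=cloud(c).reshape(-1,3);XS=cloud(s).reshape(-1,3)
f=c["frame"][240:290,340:392]; cv2.imwrite("pics/scr.png",cv2.resize(f,None,fx=8,fy=8,interpolation=2))
def sel(X,lo,hi): return X[np.all((X>lo)&(X<hi),1)]
def rect(P,k=1000): 
    r=cv2.minAreaRect((P[:,:2]*k).astype(np.float32)); return np.round(np.array(r[0]),1),np.round(r[1],1),round(r[2],1),len(P)
for n,X in(("T",XT),("S",XS)):
    print(n,"deck",rect(sel(X,[.4,-.2,.043],[.7,.3,.057])))
    print(n,"deckz",np.median(sel(X,[.54,-.0,.03],[.57,.05,.065])[:,2]))
    print(n,"rails",rect(sel(X,[.42,-.2,.066],[.68,.3,.1])))
    print(n,"box",rect(sel(X,[.4,-.13,.058],[.7,-.0,.068])))
    for nm,x,y in(("scr",.445,-.24),("b",.332,-.085),("c",.352,.037)):
        print(n,nm,"foot",rect(sel(X,[x-.06,y-.06,.028],[x+.06,y+.06,.039])),"grip",rect(sel(X,[x-.05,y-.05,.076],[x+.05,y+.05,.09])))
    for x,y in((.552,-.21),(.567,-.372)):
        P=sel(X,[x-.05,y-.05,.140],[x+.05,y+.05,.155]); Q=sel(X,[x-.05,y-.05,.02],[x+.05,y+.05,.112]); print(n,"bot",rect(P),Q.mean(0) if len(Q) else 0)
        (a,b),r=cv2.minEnclosingCircle((P[:,:2]*1000).astype(np.float32)); print(a,b,r)
    P=sel(X,[.45,-.15,.15],[.65,.0,.18]); print("tip",P.mean(0),P.max(0))
    for nm,lo,hi in(("bin",[.45,.2,.03],[.72,.45,.045]),("jar",[.65,.1,.07],[.85,.28,.1]),("gel",[.65,-.1,.04],[.85,.1,.16]),("tape",[.65,-.3,.015],[.85,-.13,.03])):
        print(nm,rect(sel(X,lo,hi)))
# mat: dark pixels
for n,cc in(("T",c),("S",s)):
    X=cloud(cc); m=(cc["frame"].max(2)<60)&np.all((X>[.33,-.33,-.01])&(X<[.5,-.13,.012]),2); print(n,"mat",rect(X[m]))
# caps orange
X=cloud(c); h=cv2.cvtColor(c["frame"],cv2.COLOR_BGR2HSV); m=((h[...,0]<16)&(h[...,1]>150)&(h[...,2]>100)).astype(np.uint8)
k,l,st,ce=cv2.connectedComponentsWithStats(m)
for i in range(1,k):
    if st[i,4]>8: print("org",ce[i],st[i,4],np.median(X[l==i],0).round(3))
E
```

```text
T deck (array([552.5,  51. ]), array([502.3, 181.1]), 83.0, 6889)
T deckz 0.04968833538151331
T rails (array([547.7,  30. ]), array([459.3, 167.8]), 83.7, 2412)
T box (array([540.4, -49.8]), array([109.6, 171.4]), 83.3, 840)
T scr foot (array([ 445.2, -242.7]), array([49.9, 66.2]), 75.9, 200) grip (array([ 445.2, -242.9]), array([24.3, 43.2]), 76.2, 184)
T b foot (array([330.9, -87.1]), array([65.9, 49.9]), 67.0, 343) grip (array([331. , -86.8]), array([43.5, 23.6]), 67.1, 183)
T c foot (array([349.8,  30.4]), array([65.9, 50.1]), 12.6, 323) grip (array([349.6,  30.4]), array([43.8, 23.9]), 13.0, 183)
T bot (array([ 552.6, -212.5]), array([32.7, 31.8]), 38.0, 163) [ 0.53948791 -0.20150048  0.0683112 ]
552.78857421875 -211.78330993652344 17.100309371948242
T bot (array([ 567.4, -385.1]), array([31.9, 33.2]), 0.1, 167) [ 0.55842854 -0.37133443  0.06936522]
567.6538696289062 -384.73419189453125 17.441444396972656
tip [ 0.51106534 -0.07377691  0.16132546] [ 0.52341552 -0.06159915  0.16775297]
bin (array([596.7, 292.3]), array([229.8, 183.1]), 0.3, 385)
jar (array([740.2, 187.2]), array([
[... 2503 characters left out ...]
03 0.107]
org [  1.34782609 245.30434783] 23 [0.486 0.645 0.108]
org [  9.35897436 253.66666667] 39 [0.465 0.623 0.108]
org [ 18.6   252.625] 40 [0.468 0.6   0.108]
org [  1.38095238 254.42857143] 21 [0.465 0.642 0.109]
org [  3.52631579 288.68421053] 38 [0.383 0.628 0.107]
org [ 12.94736842 288.57894737] 38 [0.383 0.606 0.108]
org [  2.875   298.34375] 32 [0.361 0.628 0.108]
org [ 12.11428571 298.4       ] 35 [0.362 0.606 0.107]
org [  2.47619048 307.66666667] 21 [0.34  0.628 0.107]
org [ 10.         307.44444444] 18 [0.341 0.609 0.108]
org [  1.9047619  317.38095238] 21 [0.319 0.626 0.107]
org [ 10.21428571 317.46428571] 28 [0.318 0.606 0.108]
org [  7.8125 327.3125] 16 [0.296 0.61  0.108]
```

View pics/scr.png

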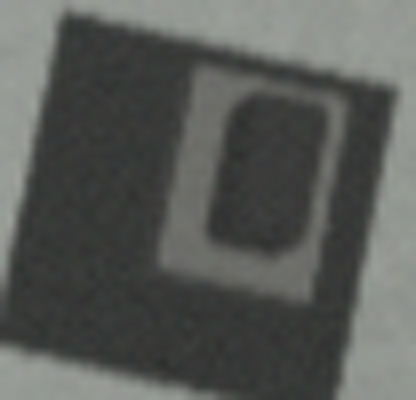

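The crop shows the scraper foot on the black mat with free space around the grip. I'll fit the mixer frame and work out the first move.

```bash
python3 - <<'E'
from h import *
from scipy.optimize import least_squares
c=cam("top");s=cam("side")
for nm,cc in(("T",c),("S",s)):
    X=cloud(cc).reshape(-1,3)
    P=X[np.all((X>[.4,-.02,.067])&(X<[.68,.215,.073]),1)]
    th=np.radians(-6.8)
    def loc(P,p): 
        C,S=np.cos(p[2]),np.sin(p[2]); d=P[:,:2]-p[:2]; return np.c_[d@[C,S],d@[-S,C]]
    p=np.array([.55,.1,th])
    f=lambda q:(np.abs(loc(P,[q[0],.1,q[1]])[:,0])-.043)
    r=least_squares(f,[.555,th],loss="soft_l1",f_scale=.004); 
    q=r.x; ux=q[0]; print(nm,"yaw",np.degrees(q[1]),"x at y=.1:",ux,len(P))
    # y extents
    L=loc(X,[ux,.1,q[1]])
    B=L[(X[:,2]>.062)&(X[:,2]<.069)&(np.abs(L[:,0])<.085)&(np.abs(L[:,0])>.055)&(L[:,1]<0)]; print("box y",np.percentile(B[:,1],[1,99]),len(B), np.percentile(B[:,0],[1,99]))
    D=L[(X[:,2]>.046)&(X[:,2]<.054)&(np.abs(L[:,0])<.088)&(L[:,1]<.5)]; h=np.histogram(D[:,1],np.arange(-.25,.35,.005)); print("deck",[(round(b,3),int(n)) for b,n in zip(h[1],h[0]) if n>20][::8], np.percentile(D[:,0],[1,99]), max(b for b,n in zip(h[1],h[0]) if n>60))
    for lo,hi in((.08,.1),):
        V=L[(X[:,2]>.088)&(X[:,2]<.1)&(np.abs(np.abs(L[:,0])-.043)<.012)&(L[:,1]<.3)]; print("notch tops y",np.histogram(V[:,1],np.arange(-.23,.2,.01)))
c2=s
for t in("cradle0",):
    for n,cc in(("top",c),("side",s)): print([onplane(cc,m["point"],.103).round(4).tolist() for m in mark_of(t,n)])
print([onplane(cc,mark_of("deck_end",n)[0]["point"],.05).round(4) for n,cc in(("top",c),("side",s))],[onplane(cc,mark_of("mat",n)[0]["point"],.0).round(4) for n,cc in(("top",c),("side",s))])
E
```

```text
T yaw -6.316951619788937 x at y=.1: 0.5559461244845454 426
box y [-0.45936231 -0.15131188] 451 [-0.08333131  0.08431119]
deck [(np.float64(-0.15), 100), (np.float64(-0.11), 102), (np.float64(-0.07), 101), (np.float64(-0.03), 82), (np.float64(0.01), 100), (np.float64(0.05), 91), (np.float64(0.09), 102), (np.float64(0.13), 100)] [-0.08620067  0.08662079] 0.15500000000000036
notch tops y (array([ 0,  0,  1, 11, 11, 10, 11,  5,  0,  0,  0,  0,  0, 36, 15,  0,  0,
       13, 33,  0,  0, 38, 15,  0,  0, 21, 30,  0,  0, 36, 10,  0,  0, 20,
       31,  0,  0,  0,  0,  0,  0,  0,  0]), array([-2.30000000e-01, -2.20000000e-01, -2.10000000e-01, -2.00000000e-01,
       -1.90000000e-01, -1.80000000e-01, -1.70000000e-01, -1.60000000e-01,
       -1.50000000e-01, -1.40000000e-01, -1.30000000e-01, -1.20000000e-01,
       -1.10000000e-01, -1.00000000e-01, -9.00000000e-02, -8.00000000e-02,
       -7.00000000e-02, -6.00000000e-02, -5.00000000e-02, -4.00000000e-02,
       -3.00000000e-02, -2.00000000e-02, -1.00000000e-02,  1.94289029e-16,
        1.00000000e-02,  2.00000000e-02,  3.00000000e-02,  4.00000
[... 1315 characters left out ...]
1.00000000e-02,  1.94289029e-16,
        1.00000000e-02,  2.00000000e-02,  3.00000000e-02,  4.00000000e-02,
        5.00000000e-02,  6.00000000e-02,  7.00000000e-02,  8.00000000e-02,
        9.00000000e-02,  1.00000000e-01,  1.10000000e-01,  1.20000000e-01,
        1.30000000e-01,  1.40000000e-01,  1.50000000e-01,  1.60000000e-01,
        1.70000000e-01,  1.80000000e-01,  1.90000000e-01,  2.00000000e-01]))
[[0.5552, 0.0375, 0.103], [0.5622, 0.1919, 0.103], [0.5653, 0.1122, 0.103]]
[[0.5633, 0.1228, 0.103], [0.5658, 0.189, 0.103], [0.5506, 0.0351, 0.103]]
[array([0.575 , 0.2561, 0.05  ]), array([0.5826, 0.2441, 0.05  ])] [array([ 0.4397, -0.221 ,  0.    ]), array([ 0.4392, -0.2417,  0.    ])]
```

Emit:
step_arm --pt "1 -5 0 0 0 0.1 8.5" --pt "2 -10 0 0 0 0.185 8.5" --pt "3 -15 0 0 0 0.185 8.5" --pt "4 -20 0 0 0 0.185 8.5" --pt "5 -25 0 0 0 0.185 8.5" --pt "6 -30 0 0 0 0.185 8.5" --pt "7 -35 0 0 0 0.185 8.5" --pt "8 -40 0 0 0 0.185 8.5" --pt "9 -45 0 0 0 0.185 8.5" --pt "10 -50 0 0 0 0.185 8.5" --pt "11 -55 0 0 0 0.185 8.5" --pt "12 -60 0 0 0 0.185 8.5" --pt "13 -65 0 0 0 0.185 8.5" --pt "14 -70 0 0 0 0.185 8.5" --pt "15 -75 0 0 0 0.185 8.5" --pt "16 -80 0 0 0 0.185 8.5" --pt "17.4 -83.3 0 0 0 0.185 8.5" --pt "17.4 -83.3 0 0 0 0.185 8.5" --pt "17.4 -83.3 0 0 0 0.185 8.5"

```text
t: 4.4
eef_pos: [0.4453, -0.2431, 0.2309]
ee_rot: [-0.0, 0.123, 0.992, 0.0]
force: [0.1, 0.8, -0.1]
grip_width: 0.997
finger_force: 0.0
```

Emit:
step_arm --pt "0 0.1 -4 0 0 0 6" --pt "0 0.1 -8 0 0 0 6" --pt "0 0.1 -12 0 0 0 6" --pt "0 0.1 -16 0 0 0 6" --pt "0 0.1 -18.4 0 0 0 6" --pt "0 0.1 -18.4 0 0 0 6" --pt "0 0.1 -18.4 0 0 0 1" --pt "0 0.1 -18.4 0 0 0 1" --pt "0 0.1 -18.4 0 0 0 1" --pt "0 0.1 -18.4 0 0 0 1" --pt "0 0.1 -18.4 0 0 0 1" --pt "0 0.1 -18.4 0 0 0 1" --pt "0 0.1 -18.4 0 0 0 1" --pt "0 0.1 -18.4 0 0 0 1" --force 60

```text
t: 5.8
eef_pos: [0.4468, -0.2423, 0.0496]
ee_rot: [0.002, 0.123, 0.992, -0.001]
force: [-1.6, 1.0, 8.2]
grip_width: 0.27
finger_force: 59.3
```

Emit:
step_arm --pt "0 0 3 0 0 0 1" --pt "0 0 7 0 0 0 1" --pt "0 0 12 0 0 0 1" --pt "0 0 17 0 0 0 1" --pt "0 0 21 0 0 0 1" --pt "1.5 4 21 0 0 0.062 1" --pt "3 8 21 0 0 0.124 1" --pt "4.5 12 21 0 0 0.124 1" --pt "6 16 21 0 0 0.124 1" --pt "7.5 20 21 0 0 0.124 1" --pt "9 24 21 0 0 0.124 1" --pt "10 26.5 21 0 0 0.124 1" --pt "10 26.5 21 0 0 0.124 1" --pt "10 26.5 21 0 0 0.124 1" --force 60

```text
t: 7.2
eef_pos: [0.5451, 0.0239, 0.2571]
ee_rot: [-0.0, 0.06, 0.998, -0.0]
force: [-0.7, -0.4, -2.1]
grip_width: 0.271
finger_force: 60.3
```

```bash
cat > sc.py <<'E'
from h import *
# scraper foot bottom / pose seen by side cam near the TCP
s=cam("side"); st=read_state(); e=st["eef_pos"]; print(e.round(4), st["grip_width"],st["finger_force"])
X=cloud(s).reshape(-1,3)
D=X-e
P=X[(np.abs(D[:,0])<.06)&(np.abs(D[:,1])<.06)&(D[:,2]<-.012)&(D[:,2]>-.07)]
if len(P): 
    print("foot z",np.percentile(P[:,2],[1,5,50,99]).round(4)); r=cv2.minAreaRect((P[:,:2]*1000).astype(np.float32)); print(r)
    F=P[P[:,2]<e[2]-.02]; 
    # front face (toward +y): fit line
    A=F[F[:,1]>e[1]+.015]; k=np.polyfit(A[:,0]-e[0],A[:,1]-e[1],1); print("front face slope deg",np.degrees(np.arctan(k[0])),"dy at centre",k[1], "x range",np.percentile(A[:,0],[2,98])-e[0],len(A))
E
python3 sc.py
```

```text
[0.545  0.0233 0.2571] 0.2729427118575323 60.27641415596008
foot z [0.2113 0.2125 0.2291 0.245 ]
((542.9490966796875, 31.477249145507812), (43.27253341674805, 66.16694641113281), 85.68877410888672)
front face slope deg -5.696341316709356 dy at centre 0.0245361381746373 x range [-0.03231579  0.03152084] 368
```

Emit:
step_arm --pt "0.1 -0.1 -3 0 0 -0.01 1" --pt "0.2 -0.1 -6 0 0 -0.01 1" --pt "0.2 -0.1 -9.7 0 0 -0.01 1" --pt "0.2 -0.1 -9.7 0 0 -0.01 1" --pt "0.2 -0.1 -9.7 0 0 -0.01 1"

```text
t: 7.75
eef_pos: [0.5472, 0.0217, 0.1606]
ee_rot: [-0.0, 0.067, 0.998, -0.0]
force: [0.5, -0.1, -1.7]
grip_width: 0.272
finger_force: 60.1
```

```bash
python3 sc.py; python3 - <<'E'
from h import *
s=cam("side"); a=s["frame"][170:300,230:330]; cv2.imwrite("pics/low.png",cv2.resize(a,None,fx=4.5,fy=4.5,interpolation=2))
E
```

```text
[0.5484 0.0217 0.1622] 0.27578924763362983 60.12724041938782
foot z [0.0927 0.0948 0.1354 0.15  ]
((550.593017578125, 41.36872863769531), (85.88196563720703, 102.67339324951172), 87.03614044189453)
front face slope deg -2.2884547795907957 dy at centre 0.024835678710811198 x range [-0.03774769  0.04733939] 364
```

View pics/low.png

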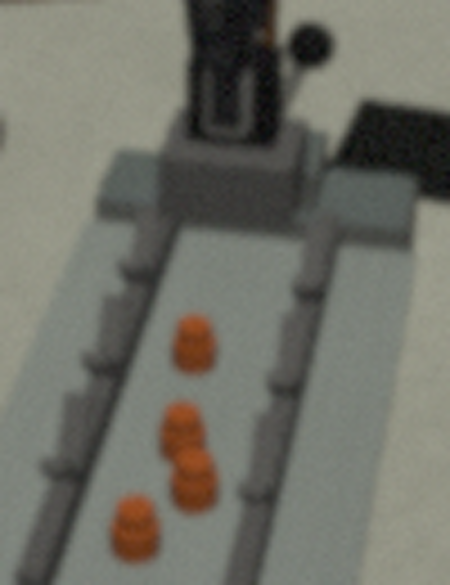

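The view shows the foot above the channel behind all four caps (foot about 160-300, 120-230 in the crop). I'll check the lateral fit in the same camera.

```bash
python3 - <<'E'
from h import *
s=cam("side"); st=read_state(); e=st["eef_pos"]; print(e)
X=cloud(s).reshape(-1,3); th=np.radians(-7.); C,S=np.cos(th),np.sin(th)
d=X[:,:2]-[.5564,.1095]; L=np.c_[d@[C,S],d@[-S,C],X[:,2]]
le=np.array([(e[:2]-[.5564,.1095])@[C,S],(e[:2]-[.5564,.1095])@[-S,C]]); print("tcp in mixer",le)
F=L[(np.abs(L[:,0])<.05)&(np.abs(L[:,1]-le[1]-.025)<.012)&(X[:,2]>.122)&(X[:,2]<.145)]
print("foot x",np.percentile(F[:,0],[1,99]),len(F),"slope",np.degrees(np.polyfit(F[:,0],F[:,1],1)[0]))
R=L[(np.abs(np.abs(L[:,0])-.043)<.02)&(X[:,2]>.067)&(X[:,2]<.074)]
for a,b in((-.06,-.02),(.0,.05),(.05,.1),(.1,.15)):
    q=R[(R[:,1]>a)&(R[:,1]<b)]; p=q[q[:,0]>0,0]; n=q[q[:,0]<0,0]; print(a,"+",np.percentile(p,[3,50,97]).round(4),"-",np.percentile(n,[3,50,97]).round(4))
f=L[(np.abs(L[:,0])<.03)&(np.abs(L[:,1]-le[1]-.025)<.01)&(X[:,2]>.1)&(X[:,2]<.145)]; print("bottom",np.percentile(f[:,2],[1,3]))
E
```

```text
[0.54906567 0.02196179 0.16308735]
tcp in mixer [ 0.00338856 -0.08777954]
foot x [-0.03173113  0.03286453] 280 slope 0.3778972266289732
-0.06 + [0.0395 0.0415 0.0449] - [-0.0465 -0.0452 -0.0431]
0.0 + [0.0393 0.0424 0.0505] - [-0.0465 -0.0435 -0.0352]
0.05 + [0.039  0.0423 0.0502] - [-0.047  -0.0423 -0.0354]
0.1 + [0.039  0.0448 0.0507] - [-0.0469 -0.0416 -0.0353]
bottom [0.11666881 0.11755461]
```

Emit:
step_arm --pt "0.1 0 -2 0 0 0 1" --pt "0.1 0 -4 0 0 0 1" --pt "0.1 0 -5 0 0 0 1" --pt "0.1 0 -6 0 0 0 1" --pt "0.1 0 -6.3 0 0 0 1" --pt "0.1 0 -6.3 0 0 0 1" --pt "0.1 0 -6.3 0 0 0 1"

```text
t: 8.6
eef_pos: [0.5491, 0.0225, 0.0982]
ee_rot: [0.001, 0.066, 0.998, -0.0]
force: [0.5, 0.4, -2.2]
grip_width: 0.275
finger_force: 60.4
```

```bash
python3 - <<'E'
from h import *
s=cam("side"); X=cloud(s).reshape(-1,3); e=read_state()["eef_pos"]; print(e,read_state()["force"])
P=X[np.all((np.abs(X-[e[0],e[1]+.025,.075])<[.03,.012,.03]),1)]; print(np.percentile(P[:,2],[1,99]))
E
```

```text
[0.54912168 0.02252423 0.09821616] [-0.35638719  0.4834471  -2.11462641]
[0.04802258 0.10296494]
```

Emit:
step_arm --pt "0.12 1 0 0 0 0 1" --pt "0.3 2.5 0 0 0 0 1" --pt "0.49 4 0 0 0 0 1" --pt "0.67 5.5 0 0 0 0 1" --pt "0.86 7 0 0 0 0 1" --pt "1.04 8.5 0 0 0 0 1" --pt "1.22 10 0 0 0 0 1"

```text
t: 9.35
eef_pos: [0.5608, 0.1241, 0.0973]
ee_rot: [0.0, 0.066, 0.998, -0.0]
force: [1.4, -0.4, -2.4]
grip_width: 0.278
finger_force: 60.4
```

Emit:
step_arm --pt "0.12 1 0 0 0 0 1" --pt "0.24 2 0 0 0 0 1" --pt "0.37 3 0 0 0 0 1" --pt "0.49 4 0 0 0 0 1" --pt "0.61 5 0 0 0 0 1" --pt "0.73 6 0 0 0 0 1" --pt "0.86 7 0 0 0 0 1" --pt "0.98 8 0 0 0 0 1" --pt "1.1 9 0 0 0 0 1" --pt "1.22 10 0 0 0 0 1" --pt "1.35 11 0 0 0 0 1" --pt "1.47 12 0 0 0 0 1" --pt "1.55 12.7 0 0 0 0 1" --pt "1.55 12.7 0 0 0 0 1" --pt "1.55 12.7 0 0 0 0 1"

```text
t: 10.85
eef_pos: [0.5761, 0.2497, 0.0972]
ee_rot: [-0.0, 0.066, 0.998, -0.0]
force: [-0.4, 0.0, -2.6]
grip_width: 0.274
finger_force: 63.0
```

```bash
python3 - <<'E'
from h import *
print(read_state()["eef_pos"])
s=cam("side"); a=s["frame"][200:400,180:350]; cv2.imwrite("pics/swept.png",cv2.resize(a,None,fx=3,fy=3,interpolation=2))
E
```

```text
[0.57606015 0.24965818 0.09718615]
```

View pics/swept.png

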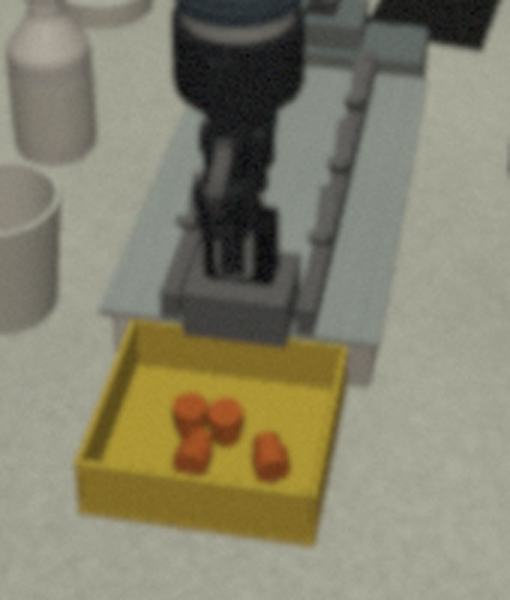

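All four caps lie in the bin (crop 190-270, 410-460). Now the scraper goes back to the mat.

Emit:
step_arm --pt "0 0 4 0 0 0 1" --pt "0 0 8 0 0 0 1" --pt "0 0 12 0 0 0 1" --pt "0 0 16 0 0 0 1" --pt "-1.4 -4.8 16 0 0 0 1" --pt "-2.8 -9.6 16 0 0 0 1" --pt "-4.2 -14.4 16 0 0 0 1" --pt "-5.6 -19.2 16 0 0 0 1" --pt "-6.9 -24 16 0 0 0 1" --pt "-8.2 -28.8 16 0 0 0 1" --pt "-9.6 -33.6 16 0 0 0 1" --pt "-11 -38.4 16 0 0 -0.06 1" --pt "-12.4 -43.2 16 0 0 -0.115 1" --pt "-13.6 -48 16 0 0 -0.115 1" --pt "-13.6 -48 12 0 0 -0.115 1" --pt "-13.6 -48 8 0 0 -0.115 1" --pt "-13.6 -48 3 0 0 -0.115 1" --pt "-13.6 -48 -2 0 0 -0.115 1" --pt "-13.6 -48 -2 0 0 -0.115 1"

```text
t: 12.8
eef_pos: [0.4347, -0.2265, 0.07]
ee_rot: [-0.007, 0.124, 0.992, 0.005]
force: [-0.7, 1.1, -3.3]
grip_width: 0.269
finger_force: 62.6
```

```bash
python3 - <<'E'
from h import *
s=cam("side"); X=cloud(s).reshape(-1,3); e=read_state()["eef_pos"]; print(e,read_state()["force"],read_state()["grip_width"])
P=X[np.all((np.abs(X-[e[0],e[1]+.02,e[2]-.03])<[.05,.025,.03]),1)]; print(np.percentile(P[:,2],[1,5,99]))
h=cv2.cvtColor(s["frame"],cv2.COLOR_BGR2HSV)
E
```

```text
[ 0.4374734  -0.22857403  0.07418026] [ 0.20499219  0.1678177  -2.23476866] 0.2706843716468811
[0.02427631 0.02669156 0.07343587]
```

Emit:
step_arm --pt "0 0 -1 0 0 0 1" --pt "0 0 -2 0 0 0 1" --pt "0 0 -2.5 0 0 0 1" --pt "0 0 -2.6 0 0 0 1" --pt "0 0 -2.6 0 0 0 1"

```text
t: 13.35
eef_pos: [0.4405, -0.2306, 0.0518]
ee_rot: [0.0, 0.123, 0.992, -0.0]
force: [-0.1, 0.4, -2.5]
grip_width: 0.273
finger_force: 62.8
```

Emit:
step_arm --pt "0 0 -0.2 0 0 0 1" --pt "0 0 -0.3 0 0 0 1" --pt "0 0 -0.3 0 0 0 1"

```text
t: 13.65
eef_pos: [0.441, -0.231, 0.0498]
ee_rot: [0.001, 0.123, 0.992, -0.0]
force: [-1.2, 1.1, 6.2]
grip_width: 0.276
finger_force: 64.1
```

Touching the mat. I'll release, rise, and gather joint readings for the reach model.

Emit:
step_arm --pt "0 0 0 0 0 0 6" --pt "0 0 0 0 0 0 6" --pt "0 0 0 0 0 0 6" --pt "0 0 2 0 0 0 6" --pt "0 0 6 0 0 0 6" --pt "0 0 10 0 0 0 6" --pt "0 0 15 0 0 0 6" --pt "0 0 19 0 0 0 6" --pt "0 0 19 0 0 0 6" --pt "0 0 19 0 0 0 6"

```text
t: 14.65
eef_pos: [0.4405, -0.2307, 0.2392]
ee_rot: [0.001, 0.123, 0.992, -0.001]
force: [-0.2, -0.4, -0.5]
grip_width: 0.705
finger_force: 0.0
```

```bash
python3 - <<'E'
from bench import *
s=read_state(); print(s["t"],s["qpos"].round(4).tolist(),s["eef_pos"].round(4),s["ee_rot"].round(4), s["grip_width"])
E
```

```text
14.65 [-0.7108, -0.1294, 1.9344, -0.0, 1.3343, -2.0348] [ 0.4405 -0.2307  0.2392] [ 1.000e-03  1.231e-01  9.924e-01 -6.000e-04] 0.7047084555697023
```

Emit:
step_arm --pt "0 0 4 -0.03 -0.13 0 6" --pt "0 0 6 -0.06 -0.26 0 6" --pt "0 0 6 -0.095 -0.38 0 6" --pt "0 0 6 -0.12 -0.5 0 6" --pt "0 0 6 -0.12 -0.5 0 6" --pt "0 0 6 -0.12 -0.5 0 6"

```text
t: 15.25
eef_pos: [0.4395, -0.2302, 0.2967]
ee_rot: [0.251, 0.12, 0.96, -0.028]
force: [-0.1, 0.4, 0.9]
grip_width: 0.701
finger_force: 0.0
```

```bash
python3 - <<'E'
from bench import *
s=read_state(); print(s["t"],s["qpos"].round(4).tolist(),s["eef_pos"].round(4),s["ee_rot"].round(4), s["grip_width"])
E
```

```text
15.25 [-0.8668, -0.494, 2.1683, 0.3358, 1.0681, -2.2926] [ 0.4395 -0.2302  0.2967] [ 0.2508  0.1197  0.9602 -0.0277] 0.701435161024079
```

Emit:
step_arm --pt "3 1 0 -0.03 -0.13 0 6" --pt "5 1 0 -0.06 -0.26 0 6" --pt "5 1 0 -0.095 -0.38 0 6" --pt "5 1 0 -0.12 -0.5 0 6" --pt "5 1 0 -0.12 -0.5 0 6" --pt "5 1 0 -0.12 -0.5 0 6"

```text
t: 15.85
eef_pos: [0.4912, -0.2148, 0.3042]
ee_rot: [0.483, 0.109, 0.867, -0.056]
force: [-0.4, -0.1, 0.1]
grip_width: 0.707
finger_force: 0.0
```

```bash
python3 - <<'E'
from bench import *
s=read_state(); print(s["t"],s["qpos"].round(4).tolist(),s["eef_pos"].round(4),s["ee_rot"].round(4), s["grip_width"])
E
```

```text
15.85 [-0.8787, -0.6031, 2.3801, 0.9325, 0.6811, -2.7412] [ 0.4912 -0.2148  0.3042] [ 0.4834  0.1094  0.8667 -0.0565] 0.7071615069320798
```

```bash
cat > kin.py <<'E'
import numpy as np
from scipy.optimize import least_squares
from scipy.spatial.transform import Rotation as Ro
D=[([0.965925,0.245053,1.557767,0,1.338697,-0.174119],[0.27143,0.59065,0.23134],[0,.213716,.976896,0]),
([-0.7108,-0.1294,1.9344,0,1.3343,-2.0348],[0.4405,-0.2307,0.2392],[.001,.1231,.9924,-.0006]),
([-0.8668,-0.494,2.1683,0.3358,1.0681,-2.2926],[0.4395,-0.2302,0.2967],[0.2508,0.1197,0.9602,-0.0277]),
([-0.8787,-0.6031,2.3801,0.9325,0.6811,-2.7412],[0.4912,-0.2148,0.3042],[0.4834,0.1094,0.8667,-0.0565])]
LO=np.array([-3.13,-1.02,.13,-.95,.21,-2.74]);HI=np.array([3.13,2.26,2.54,4.09,2.88,2.74])
def fk(q,p):
    h,L1,d,L2,Lt,a=p
    R=Ro.from_euler("z",q[0])*Ro.from_euler("y",q[1]); x=np.array([0,0,h])+R.apply([0,d,L1])
    R=R*Ro.from_euler("y",q[2]); x=x+R.apply([a,0,L2])
    R=R*Ro.from_euler("z",q[3])*Ro.from_euler("y",q[4])*Ro.from_euler("z",q[5]); return x+R.apply([0,0,Lt]),R
def qd(w): return Ro.from_quat([w[1],w[2],w[3],w[0]])
def res(p):
    return np.concatenate([fk(q,p)[0]-np.array(x) for q,x,w in D])
fit=least_squares(res,[.35,.45,.1125,.5,.25,0],x_scale=.1); P=fit.x
def ik(x,R,seeds,extra=0):
    best=None
    for s in seeds:
        f=lambda q:(lambda y:np.r_[(y[0]-x)*5,(y[1].inv()*R).as_rotvec()])(fk(q,P))
        r=least_squares(f,np.clip(s,LO+.02,HI-.02),bounds=(LO+.015,HI-.015))
        if r.cost<1e-6 and (best is None or np.abs(r.x-seeds[0]).max()<np.abs(best-seeds[0]).max()): best=r.x
    return best
if __name__=="__main__":
    print(P.round(4),np.abs(fit.fun).max())
    for q,x,w in D: print((fk(q,P)[0]-x).round(4),((qd(w).inv()*fk(q,P)[1])).as_rotvec().round(3))
E
python3 kin.py
```

```text
[0.2734 0.4198 0.1126 0.5688 0.2542 0.0661] 2.9340463618576784e-05
[ 0. -0.  0.] [-0.    -0.    -1.571]
[0. 0. 0.] [-0.     0.    -1.571]
[-0. -0. -0.] [-0.     0.    -1.571]
[ 0. -0.  0.] [-0.    -0.    -1.571]
```

```bash
cat >> kin.py <<'E'
OFF=Ro.from_euler("z",np.pi/2)
def tool(phi,t,flip):
    z=np.array([np.sin(t)*np.cos(phi),np.sin(t)*np.sin(phi),-np.cos(t)]); y=flip*np.array([-np.sin(phi),np.cos(phi),0]); return Ro.from_matrix(np.c_[np.cross(y,z),y,z])
def ikt(g,R,seeds): # grasp point g, tool rotation R
    x=np.array(g)+R.apply([0,0,.019]); return ik(x,R*OFF.inv(),seeds)
E
cat > srch.py <<'E'
from kin import *
rng=np.random.default_rng(0)
def seeds(g): 
    a=np.arctan2(g[1],g[0]); return [np.array([a-.2,b,2,q4,1.3,q6]) for b in(0.,.5) for q4 in(0,1.2,-.7,3.1) for q6 in(-1.5,0.,1.5)]
yaw=np.radians(-7)
for n,b in(("A",(.5527,-.2110)),("B",(.567,-.383))):
  for pd in(0,30,60,90,120,-30):
    for td in(60,70):
      for fl in(1,-1):
        q=ikt([*b,.075],tool(np.radians(pd),np.radians(td),fl),seeds(b))
        if q is not None: print(n,pd,td,fl,q.round(2))
ml=np.array([.5576,.1093])
for td in(60,70):
  for k in(-80,80):
    for az in(0,np.pi):
      for fl in(1,-1):
        c=ml+k/1000*np.array([np.sin(-yaw),np.cos(yaw)])
        for z in(.106,.2):
            q=ikt([*c,z],tool(yaw+az,np.radians(td-90),fl),seeds(c))
            if q is not None: print("place",k,td,"az",int(az>0),fl,z,q.round(2))
E
python3 srch.py
```

```text
A 0 60 1 [-0.82  0.23  2.25  1.81  0.71  2.33]
A 0 60 -1 [-0.82  0.23  2.25  1.81  0.71 -0.81]
A 0 70 1 [-0.86  0.32  2.27  2.02  0.91  2.11]
A 0 70 -1 [-0.86  0.32  2.27  2.02  0.91 -1.04]
A 30 60 1 [-0.93  0.37  2.05  1.29  1.11  2.39]
A 30 60 -1 [-0.93  0.37  2.05  1.29  1.11 -0.75]
A 30 70 1 [-0.96  0.45  2.05  1.42  1.24  2.25]
A 30 70 -1 [-0.96  0.45  2.05  1.42  1.24 -0.89]
A 60 60 1 [-0.9   0.54  1.79  0.95  1.46  2.32]
A 60 60 -1 [-0.9   0.54  1.79  0.95  1.46 -0.83]
A 60 70 1 [-0.93  0.62  1.76  1.04  1.58  2.25]
A 60 70 -1 [-0.93  0.62  1.76  1.04  1.58 -0.89]
A 90 60 1 [-0.81  0.71  1.52  0.66  1.76  2.16]
A 90 60 -1 [-0.81  0.71  1.52  0.66  1.76 -0.98]
A 90 70 1 [-0.82  0.79  1.48  0.74  1.89  2.15]
A 90 70 -1 [-0.82  0.79  1.48  0.74  1.89 -0.99]
A 120 60 1 [-0.68  0.83  1.31  0.34  1.99  1.91]
A 120 60 -1 [-0.68  0.83  1.31  0.34  1.99 -1.24]
A 120 70 1 [-0.69  0.92  1.25  0.4   2.14  1.92]
A 120 70 -1 [-0.69  0.92  1.25  0.4   2.14 -1.22]
A -30 60 1 [-0.57  0.2   2.29  3.03  0.4   1.65]
A -30 60 -1 [-0.57  0.2   2.29  3.03  0.4  -1.49]
A -30 70 1 [-0.58  0.29  2.31  
[... 2527 characters left out ...]
.11  0.02  0.64  1.52]
place -80 70 az 1 1 0.2 [-0.16 -0.12  2.06  0.02  0.85  1.53]
place -80 70 az 1 -1 0.106 [-0.16  0.04  2.11  0.02  0.64 -1.62]
place -80 70 az 1 -1 0.2 [-0.16 -0.12  2.06  0.02  0.85 -1.61]
place 80 70 az 0 1 0.106 [ 0.1   0.46  1.59  0.08  1.43 -1.37]
place 80 70 az 0 1 0.2 [ 0.1   0.35  1.55  0.08  1.58 -1.36]
place 80 70 az 0 -1 0.106 [0.1  0.46 1.59 0.08 1.43 1.77]
place 80 70 az 0 -1 0.2 [0.1  0.35 1.55 0.08 1.58 1.78]
place 80 70 az 1 1 0.106 [ 0.17  0.17  1.97 -0.16  0.68  1.97]
place 80 70 az 1 1 0.2 [ 0.17  0.02  1.93 -0.13  0.86  1.93]
place 80 70 az 1 -1 0.106 [ 0.17  0.17  1.97 -0.16  0.68 -1.17]
place 80 70 az 1 -1 0.2 [ 0.17  0.02  1.93 -0.13  0.86 -1.21]
```

```bash
cat > plan.py <<'E'
from kin import *
from bench import read_state
A=(.5530,-.2113);B=(.5673,-.3832)
YAW=np.radians(-7);M=np.array([.5576,.1093]);MX=np.array([np.cos(YAW),np.sin(YAW)]);MY=np.array([-np.sin(YAW),np.cos(YAW)])
def pose(g,phi,t,fl=-1):
    R=tool(np.radians(phi),np.radians(t),fl); return np.array(g,float)+R.apply([0,0,.019]),R
def plan(wps,hand,start=None,step=.045,check=True):
    st=read_state(); x0=st["eef_pos"];R0=qd(st["ee_rot"]);q=st["qpos"]
    if start is not None: x0,R0=start
    x,R=x0,R0; rows=[]; mj=0
    for (tx,tR) in wps:
        rv=(tR*R.inv()).as_rotvec(); n=max(1,int(np.ceil(max(np.linalg.norm(tx-x)/step,np.linalg.norm(rv)/.13))))
        for i in range(1,n+1):
            xi=x+(tx-x)*i/n; Ri=Ro.from_rotvec(rv*i/n)*R
            if check:
                qn=ik(xi,Ri*OFF.inv(),[q])
                if qn is None: print("IK FAIL row",len(rows)); qn=q
                mj=max(mj,np.abs(qn-q).max()); q=qn
            rows.append([*((xi-x0)*100).round(1),*(Ri*R0.inv()).as_rotvec().round(3),hand])
        x,R=tx,tR
    print("rows",len(rows),"max joint step",mj,"end q",q.round(2)); print(str([[float(v) for v in r] for r in rows]).replace(".0,",",").replace(".0]","]")); return rows
E
python3 - <<'E'
from plan import *
p,R=pose([*B,.065],60,70); z=R.apply([0,0,1])
pre=p-.10*z
plan([(np.array([.48,-.36,.32]),R),(pre+[0,0,.12],R),(pre,R)],7)
E
```

```text
rows 28 max joint step 0.178502033839798 end q [-1.16  0.88  1.27  0.91  1.86 -0.79]
[[-0.1, -0.7, 0.1, 0.106, 0.045, -0.045, 7], [-0.1, -1.4, 0.2, 0.213, 0.091, -0.089, 7], [-0.2, -2.1, 0.2, 0.319, 0.136, -0.134, 7], [-0.2, -2.8, 0.3, 0.426, 0.181, -0.178, 7], [-0.3, -3.5, 0.4, 0.532, 0.226, -0.223, 7], [-0.3, -4.1, 0.5, 0.639, 0.272, -0.267, 7], [-0.4, -4.8, 0.5, 0.745, 0.317, -0.312, 7], [-0.4, -5.5, 0.6, 0.852, 0.362, -0.356, 7], [-0.5, -6.2, 0.7, 0.958, 0.408, -0.401, 7], [-0.5, -6.9, 0.8, 1.065, 0.453, -0.445, 7], [-0.6, -7.6, 0.8, 1.171, 0.498, -0.49, 7], [-0.6, -8.3, 0.9, 1.278, 0.543, -0.534, 7], [-0.7, -9, 1, 1.384, 0.589, -0.579, 7], [-0.7, -9.7, 1.1, 1.491, 0.634, -0.623, 7], [-0.8, -10.4, 1.1, 1.597, 0.679, -0.668, 7], [-0.9, -11.1, 1.2, 1.704, 0.725, -0.712, 7], [-0.9, -11.8, 1.3, 1.81, 0.77, -0.757, 7], [-1, -12.4, 1.4, 1.916, 0.815, -0.801, 7], [-1, -13.1, 1.4, 2.023, 0.86, -0.846, 7], [-1.1, -13.8, 1.5, 2.129, 0.906, -0.89, 7], [-1.1, -14.5, 1.6, 2.236, 0.951, -0.935, 7], [0.1, -16.7, -1.1, 2.236, 0.951, -0.935, 7], [1.3, -19, -3.8, 2.236, 0.951, -0.935, 7], [2.6, -21.2, -6.5, 2.236, 0.951, -0.935, 7], [3.8, -23.4, -9.2, 2.236, 0.951, -0.935, 7], [3.8, -23.4, -13.2, 2.236, 0.951, -0.935, 7], [3.8, -23.4, -17.2, 2.236, 0.951, -0.935, 7], [3.8, -23.4, -21.2, 2.236, 0.951, -0.935, 7]]
```

```bash
python3 - <<'E'
from plan import *
p,R=pose([*B,.065],60,70); z=R.apply([0,0,1])
pre=p-.10*z; _,Rd=pose([*B,.065],60,0)
w1=(np.array([.49,-.28,.32]),Rd)
plan([w1],7); st=w1
plan([(pre+[0,0,.12],R),(pre,R)],7,start=w1,check=False)
E
```

```text
rows 16 max joint step 0.2722140854332895 end q [-0.72 -0.02  1.68 -0.    1.48 -0.2 ]
[[-0, -0.4, 0.1, 0.067, 0.029, -0.104, 7], [-0, -0.8, 0.2, 0.133, 0.058, -0.208, 7], [-0, -1.2, 0.3, 0.2, 0.086, -0.312, 7], [-0, -1.6, 0.4, 0.267, 0.115, -0.416, 7], [-0, -2, 0.5, 0.334, 0.144, -0.52, 7], [-0, -2.4, 0.6, 0.4, 0.173, -0.623, 7], [-0.1, -2.9, 0.7, 0.467, 0.202, -0.727, 7], [-0.1, -3.3, 0.8, 0.534, 0.23, -0.831, 7], [-0.1, -3.7, 0.9, 0.601, 0.259, -0.935, 7], [-0.1, -4.1, 1, 0.667, 0.288, -1.039, 7], [-0.1, -4.5, 1.1, 0.734, 0.317, -1.143, 7], [-0.1, -4.9, 1.2, 0.801, 0.346, -1.247, 7], [-0.1, -5.3, 1.3, 0.867, 0.374, -1.351, 7], [-0.1, -5.7, 1.4, 0.934, 0.403, -1.455, 7], [-0.1, -6.1, 1.5, 1.001, 0.432, -1.559, 7], [-0.1, -6.5, 1.6, 1.068, 0.461, -1.663, 7]]
rows 13 max joint step 0 end q [-0.88 -0.6   2.38  0.93  0.68 -2.74]
[[0.4, -1.7, -1.1, 0.106, -0.061, 0, 7], [0.8, -3.4, -2.1, 0.212, -0.122, 0, 7], [1.2, -5.1, -3.2, 0.317, -0.183, 0, 7], [1.6, -6.8, -4.3, 0.423, -0.244, 0, 7], [2, -8.5, -5.4, 0.529, -0.305, 0, 7], [2.4, -10.1, -6.4, 0.635, -0.367, 0, 7], [2.7, -11.8, -7.5, 0.741, -0.428, 0, 7], [3.1, -13.5, -8.6, 0.846, -0.489, 0, 7], [3.5, -15.2, -9.7, 0.952, -0.55, 0, 7], [3.9, -16.9, -10.7, 1.058, -0.611, 0, 7], [3.9, -16.9, -14.7, 1.058, -0.611, 0, 7], [3.9, -16.9, -18.7, 1.058, -0.611, 0, 7], [3.9, -16.9, -22.7, 1.058, -0.611, 0, 7]]
```

Emit:
step_arm --pt "0 -0.4 0.1 0.067 0.029 -0.104 7" --pt "0 -0.8 0.2 0.133 0.058 -0.208 7" --pt "0 -1.2 0.3 0.2 0.086 -0.312 7" --pt "0 -1.6 0.4 0.267 0.115 -0.416 7" --pt "0 -2 0.5 0.334 0.144 -0.52 7" --pt "0 -2.4 0.6 0.4 0.173 -0.623 7" --pt "-0.1 -2.9 0.7 0.467 0.202 -0.727 7" --pt "-0.1 -3.3 0.8 0.534 0.23 -0.831 7" --pt "-0.1 -3.7 0.9 0.601 0.259 -0.935 7" --pt "-0.1 -4.1 1 0.667 0.288 -1.039 7" --pt "-0.1 -4.5 1.1 0.734 0.317 -1.143 7" --pt "-0.1 -4.9 1.2 0.801 0.346 -1.247 7" --pt "-0.1 -5.3 1.3 0.867 0.374 -1.351 7" --pt "-0.1 -5.7 1.4 0.934 0.403 -1.455 7" --pt "-0.1 -6.1 1.5 1.001 0.432 -1.559 7" --pt "-0.1 -6.5 1.6 1.068 0.461 -1.663 7" --pt "-0.1 -6.5 1.6 1.068 0.461 -1.663 7" --pt "-0.1 -6.5 1.6 1.068 0.461 -1.663 7"

```text
t: 17.65
eef_pos: [0.4904, -0.2805, 0.3203]
ee_rot: [0.001, 0.866, 0.499, -0.002]
force: [-0.2, 0.2, 0.1]
grip_width: 0.824
finger_force: 0.0
```

```bash
python3 - <<'E'
from plan import *
p,R=pose([*B,.065],60,70); z=R.apply([0,0,1])
pre=p-.10*z
print(read_state()["qpos"].round(2))
plan([(pre+[0,0,.12],R),(pre,R)],7)
E
```

```text
[-0.72 -0.02  1.68 -0.    1.48 -0.19]
rows 13 max joint step 0.11884558984436984 end q [-1.16  0.88  1.27  0.91  1.86 -0.79]
[[0.4, -1.7, -1.1, 0.106, -0.061, 0, 7], [0.8, -3.4, -2.2, 0.212, -0.123, 0, 7], [1.2, -5.1, -3.2, 0.318, -0.184, 0, 7], [1.6, -6.7, -4.3, 0.425, -0.246, 0, 7], [1.9, -8.4, -5.4, 0.531, -0.307, 0.001, 7], [2.3, -10.1, -6.5, 0.637, -0.369, 0.001, 7], [2.7, -11.8, -7.5, 0.743, -0.43, 0.001, 7], [3.1, -13.5, -8.6, 0.849, -0.492, 0.001, 7], [3.5, -15.2, -9.7, 0.955, -0.553, 0.001, 7], [3.9, -16.9, -10.8, 1.062, -0.615, 0.001, 7], [3.9, -16.9, -14.8, 1.062, -0.615, 0.001, 7], [3.9, -16.9, -18.8, 1.062, -0.615, 0.001, 7], [3.9, -16.9, -22.8, 1.062, -0.615, 0.001, 7]]
```

Emit:
step_arm --pt "0.4 -1.7 -1.1 0.106 -0.061 0 7" --pt "0.8 -3.4 -2.2 0.212 -0.123 0 7" --pt "1.2 -5.1 -3.2 0.318 -0.184 0 7" --pt "1.6 -6.7 -4.3 0.425 -0.246 0 7" --pt "1.9 -8.4 -5.4 0.531 -0.307 0 7" --pt "2.3 -10.1 -6.5 0.637 -0.369 0 7" --pt "2.7 -11.8 -7.5 0.743 -0.43 0 7" --pt "3.1 -13.5 -8.6 0.849 -0.492 0 7" --pt "3.5 -15.2 -9.7 0.955 -0.553 0 7" --pt "3.9 -16.9 -10.8 1.062 -0.615 0 7" --pt "3.9 -16.9 -14.8 1.062 -0.615 0 7" --pt "3.9 -16.9 -18.8 1.062 -0.615 0 7" --pt "3.9 -16.9 -22.8 1.062 -0.615 0 7" --pt "3.9 -16.9 -22.8 1.062 -0.615 0 7" --pt "3.9 -16.9 -22.8 1.062 -0.615 0 7"

```text
t: 19.15
eef_pos: [0.5291, -0.448, 0.0924]
ee_rot: [-0.289, 0.709, 0.408, 0.497]
force: [-0.3, -0.5, 1.2]
grip_width: 0.823
finger_force: 0.0
```

```bash
python3 - <<'E'
from plan import *
from h import *
p,R=pose([*B,.065],60,70)
plan([(p,R)],7,step=.025)
c=cam("top"); a=c["frame"][180:310,340:480]; cv2.imwrite("pics/preB.png",cv2.resize(a,None,fx=4,fy=4,interpolation=2))
E
```

```text
rows 4 max joint step 0.0320789192603379 end q [-1.05  0.86  1.38  0.97  1.74 -0.81]
[[1.2, 2, -0.8, -0.001, -0, -0, 7], [2.4, 4, -1.7, -0.002, -0.001, -0, 7], [3.5, 6, -2.5, -0.003, -0.001, -0, 7], [4.7, 8, -3.4, -0.004, -0.001, -0, 7]]
```

View pics/preB.png

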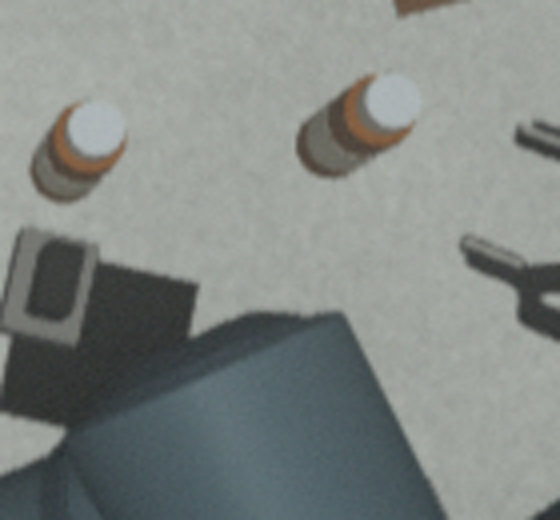

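The gripper is lined up behind bottle B. The scraper (50,285) now sits near the mat's edge, so it has been knocked; I'll mend that at the end. Grasping B now.

Emit:
step_arm --pt "1.2 2 -0.8 0 0 0 7" --pt "2.4 4 -1.7 0 0 0 7" --pt "3.5 6 -2.5 0 0 0 7" --pt "4.7 8 -3.4 0 0 0 7" --pt "4.7 8 -3.4 0 0 0 7" --pt "4.7 8 -3.4 0 0 0 2" --pt "4.7 8 -3.4 0 0 0 2" --pt "4.7 8 -3.4 0 0 0 2" --pt "4.7 8 -3.4 0 0 0 2" --pt "4.7 8 -3.4 0 0 0 2" --pt "4.7 8 -3.4 0 0 0 2" --force 50

```text
t: 20.3
eef_pos: [0.5761, -0.3702, 0.0597]
ee_rot: [-0.287, 0.709, 0.408, 0.498]
force: [0.6, -2.5, 5.0]
grip_width: 0.499
finger_force: 50.5
```

```bash
python3 - <<'E'
from plan import *
print(read_state()["eef_pos"],read_state()["force"],read_state()["grip_width"])
p,R=pose([*B,.065],60,70)
up=p+[0,0,.23]
_,R0=pose([0,0,0],60,-20)
g=M+.08*MY+.006*MX
q,Rp=pose([*g,.20],-7,-20)
w=(up+[-.03,.08,.02],R0)
plan([(up,R),w],2)
E
```

```text
[ 0.57611314 -0.37015682  0.05969664] [ 0.56498322 -2.46805156  5.01154298] 0.49926807699641734
rows 19 max joint step 0.12227500849308234 end q [-0.53  0.15  1.56 -0.35  1.44  0.04]
[[0, 0, 3.8, -0.001, 0, 0, 2], [0, 0.1, 7.6, -0.001, 0, 0.001, 2], [0, 0.1, 11.4, -0.002, 0.001, 0.001, 2], [0, 0.2, 15.3, -0.002, 0.001, 0.002, 2], [0, 0.2, 19.1, -0.003, 0.001, 0.002, 2], [0, 0.2, 22.9, -0.003, 0.001, 0.002, 2], [-0.2, 0.9, 23, -0.108, 0.062, 0.002, 2], [-0.5, 1.5, 23.2, -0.212, 0.123, 0.002, 2], [-0.7, 2.1, 23.3, -0.317, 0.183, 0.002, 2], [-0.9, 2.7, 23.5, -0.421, 0.244, 0.002, 2], [-1.1, 3.3, 23.6, -0.526, 0.304, 0.002, 2], [-1.4, 3.9, 23.8, -0.63, 0.365, 0.002, 2], [-1.6, 4.5, 24, -0.735, 0.425, 0.002, 2], [-1.8, 5.2, 24.1, -0.84, 0.486, 0.002, 2], [-2.1, 5.8, 24.3, -0.944, 0.546, 0.002, 2], [-2.3, 6.4, 24.4, -1.049, 0.607, 0.002, 2], [-2.5, 7, 24.6, -1.153, 0.667, 0.002, 2], [-2.8, 7.6, 24.7, -1.258, 0.728, 0.002, 2], [-3, 8.2, 24.9, -1.362, 0.788, 0.002, 2]]
```

Emit:
step_arm --pt "0 0 2 0 0 0 2" --pt "0 0 5 0 0 0 2" --pt "0 0 9 0 0 0 2" --pt "0 0 13 0 0 0 2" --pt "0 0.2 18 0 0 0 2" --pt "0 0.2 22.9 0 0 0 2" --pt "-0.2 0.9 23 -0.108 0.062 0 2" --pt "-0.5 1.5 23.2 -0.212 0.123 0 2" --pt "-0.7 2.1 23.3 -0.317 0.183 0 2" --pt "-0.9 2.7 23.5 -0.421 0.244 0 2" --pt "-1.1 3.3 23.6 -0.526 0.304 0 2" --pt "-1.4 3.9 23.8 -0.63 0.365 0 2" --pt "-1.6 4.5 24 -0.735 0.425 0 2" --pt "-1.8 5.2 24.1 -0.84 0.486 0 2" --pt "-2.1 5.8 24.3 -0.944 0.546 0 2" --pt "-2.3 6.4 24.4 -1.049 0.607 0 2" --pt "-2.5 7 24.6 -1.153 0.667 0 2" --pt "-2.8 7.6 24.7 -1.258 0.728 0 2" --pt "-3 8.2 24.9 -1.362 0.788 0 2" --pt "-3 8.2 24.9 -1.362 0.788 0 2" --force 70

```text
t: 22.3
eef_pos: [0.5461, -0.284, 0.3052]
ee_rot: [0.086, 0.853, 0.493, -0.151]
force: [0.4, 0.4, -2.5]
grip_width: 0.495
finger_force: 72.0
```

```bash
python3 - <<'E'
from plan import *
g=M+.08*MY+.006*MX
q,Rp=pose([*g,.22],-7,-20)
plan([(np.array([.54,0.0,.30]),Rp),(q,Rp)],2)
E
```

```text
rows 14 max joint step 0.16293672371780543 end q [0.1  0.35 1.52 0.08 1.62 1.78]
[[-0.1, 3.2, -0.1, -0, -0, -0.13, 2], [-0.1, 6.3, -0.1, -0.001, -0, -0.26, 2], [-0.2, 9.5, -0.2, -0.001, -0, -0.39, 2], [-0.3, 12.6, -0.2, -0.001, -0.001, -0.52, 2], [-0.3, 15.8, -0.3, -0.001, -0.001, -0.65, 2], [-0.4, 18.9, -0.3, -0.002, -0.001, -0.779, 2], [-0.5, 22.1, -0.4, -0.002, -0.001, -0.909, 2], [-0.5, 25.2, -0.5, -0.002, -0.001, -1.039, 2], [-0.6, 28.4, -0.5, -0.003, -0.001, -1.169, 2], [-0.1, 32.2, -2.5, -0.003, -0.001, -1.169, 2], [0.5, 36, -4.4, -0.003, -0.001, -1.169, 2], [1, 39.7, -6.4, -0.003, -0.001, -1.169, 2], [1.5, 43.5, -8.3, -0.003, -0.001, -1.169, 2], [2.1, 47.3, -10.3, -0.003, -0.001, -1.169, 2]]
```

Emit:
step_arm --pt "-0.1 3.2 -0.1 0 0 -0.13 2" --pt "-0.1 6.3 -0.1 0 0 -0.26 2" --pt "-0.2 9.5 -0.2 0 0 -0.39 2" --pt "-0.3 12.6 -0.2 0 0 -0.52 2" --pt "-0.3 15.8 -0.3 0 0 -0.65 2" --pt "-0.4 18.9 -0.3 0 0 -0.78 2" --pt "-0.5 22.1 -0.4 0 0 -0.91 2" --pt "-0.5 25.2 -0.5 0 0 -1.04 2" --pt "-0.6 28.4 -0.5 0 0 -1.169 2" --pt "-0.1 32.2 -2.5 0 0 -1.169 2" --pt "0.5 36 -4.4 0 0 -1.169 2" --pt "1 39.7 -6.4 0 0 -1.169 2" --pt "1.5 43.5 -8.3 0 0 -1.169 2" --pt "2.1 47.3 -10.3 0 0 -1.169 2" --pt "2.1 47.3 -10.3 0 0 -1.169 2" --pt "2.1 47.3 -10.3 0 0 -1.169 2"

```text
t: 23.9
eef_pos: [0.5667, 0.186, 0.2029]
ee_rot: [-0.011, 0.983, -0.062, -0.174]
force: [-0.4, 0.1, -1.1]
grip_width: 0.494
finger_force: 72.0
```

```bash
cat > bot.py <<'E'
from h import *
# bottle held near grasp: amber/white points seen by side cam
s=cam("side"); st=read_state(); e=st["eef_pos"]; print(e.round(4),st["force"].round(1),st["grip_width"])
from plan import M,MX,MY,qd
X=cloud(s); h=cv2.cvtColor(s["frame"],cv2.COLOR_BGR2HSV)
g=e-qd(st["ee_rot"]).apply([0,0,.019]); print("grasp mixer",((g[:2]-M)@MX).round(4),((g[:2]-M)@MY).round(4),g[2].round(4))
d=X[...,:2]-M; L=np.stack([d@MX,d@MY,X[...,2]],-1)
l0=np.array([(g[:2]-M)@MX,(g[:2]-M)@MY,g[2]])
near=np.all(np.abs(L-l0)<[.13,.045,.05],-1)
am=near&(h[...,0]<18)&(h[...,1]>110); P=L[am]; print("amber n",len(P),"x",np.percentile(P[:,0],[1,99]).round(4),"z",np.percentile(P[:,2],[2,98]).round(4),"y",np.percentile(P[:,1],[2,98]).round(4))
k=np.polyfit(P[:,0],P[:,2],1); k2=np.polyfit(P[:,0],P[:,1],1); print("slope z",k[0],"y",k2[0])
a=s["frame"]; (u,v)=proj(s,g).astype(int); cv2.imwrite("pics/bot.png",cv2.resize(a[max(0,v-75):v+75,max(0,u-80):u+80],None,fx=3.5,fy=3.5,interpolation=2))
E
python3 bot.py; cp pics/bot.png pics/botB.png
```

```text
[0.5672 0.1853 0.2039] [-0.9  0.  -0.6] 0.49583264964514334
grasp mixer 0.0068 0.0766 0.2217
amber n 596 x [-0.0609  0.0604] z [0.2107 0.2408] y [0.0719 0.0998]
slope z -0.053015473092566254 y 0.05028699879596604
```

View pics/botB.png

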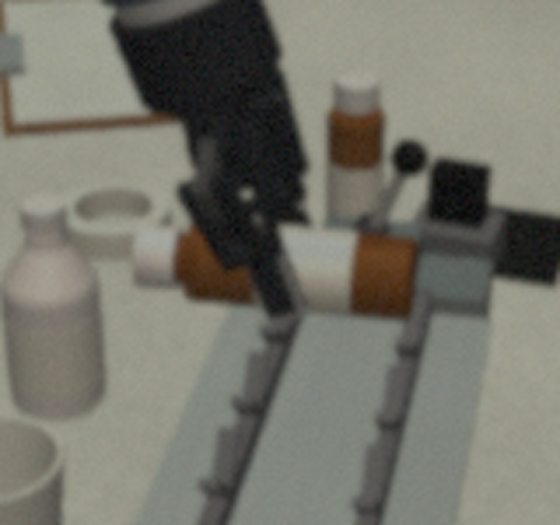

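Emit:
step_arm --pt "0 0.3 -3 0 0 0 2" --pt "0 0.3 -6 0 0 0 2" --pt "0 0.3 -9 0 0 0 2" --pt "0 0.3 -10.5 0 0 0 2" --pt "0 0.3 -11.2 0 0 0 2" --pt "0 0.3 -11.2 0 0 0 2" --pt "0 0.3 -11.2 0 0 0 2"

```text
t: 24.65
eef_pos: [0.568, 0.1892, 0.0937]
ee_rot: [-0.011, 0.983, -0.062, -0.172]
force: [0.6, 0.5, -0.9]
grip_width: 0.496
finger_force: 72.0
```

```bash
python3 bot.py
```

```text
[0.5681 0.1893 0.0938] [ 0.4 -0.6 -1.6] 0.4960692073716521
grasp mixer 0.0071 0.0807 0.1117
amber n 468 x [-0.0599  0.0611] z [0.103  0.1315] y [0.0757 0.1034]
slope z -0.06378200377658866 y 0.05333824963172195
```

Emit:
step_arm --pt "0 0 -0.3 0 0 0 2" --pt "0 0 -0.6 0 0 0 2" --pt "0 0 -0.8 0 0 0 2" --pt "0 0 -0.8 0 0 0 2"

```text
t: 25.1
eef_pos: [0.5674, 0.1895, 0.087]
ee_rot: [-0.011, 0.983, -0.062, -0.173]
force: [-5.2, -2.2, 11.3]
grip_width: 0.494
finger_force: 73.3
```

Emit:
step_arm --pt "0 0 0 0 0 0 5" --pt "0 0 0 0 0 0 6.5" --pt "0 0 0 0 0 0 6.5" --pt "0 0 0 0 0 0 6.5" --pt "0.7 -0.1 1.9 0 0 0 6.5" --pt "1.7 -0.2 4.7 0 0 0 6.5" --pt "2.7 -0.3 7.5 0 0 0 6.5" --pt "3.7 -0.4 11 0 0 0 6.5" --pt "3.7 -0.4 15 0 0 0 6.5" --pt "3.7 -0.4 20 0 0 0 6.5" --pt "3.7 -0.4 20 0 0 0 6.5"

```text
t: 26.2
eef_pos: [0.6069, 0.1858, 0.2927]
ee_rot: [-0.012, 0.984, -0.062, -0.166]
force: [0.0, 0.6, 1.1]
grip_width: 0.763
finger_force: 0.0
```

```bash
cat > lying.py <<'E'
from h import *
from plan import M,MX,MY
import sys
yy=float(sys.argv[1])
for n in("top","side"):
    s=cam(n); X=cloud(s); d=X[...,:2]-M; L=np.stack([d@MX,d@MY,X[...,2]],-1)
    P=L[(np.abs(L[...,0])<.058)&(np.abs(L[...,1]-yy)<.03)&(L[...,2]>.106)&(L[...,2]<.14)]
    if len(P)<30: print(n,"few"); continue
    # fit cylinder radius 22: y0+ky x, z0+kz x
    from scipy.optimize import least_squares
    f=lambda p:np.hypot(P[:,1]-p[0]-p[1]*P[:,0],P[:,2]-p[2]-p[3]*P[:,0])-.022
    r=least_squares(f,[yy,0,.103,0],loss="soft_l1",f_scale=.002).x
    Q=L[(np.abs(L[...,0])<.12)&(np.abs(L[...,1]-yy)<.02)&(L[...,2]>.09)&(L[...,2]<.14)]
    print(n,len(P),"y0",r[0].round(4),"ky",r[1].round(3),"z0",r[2].round(4),"kz",r[3].round(3),"x extent",np.percentile(Q[:,0],[1,99]).round(4))
for t in ["scraper","bottle0"]:
    for n in("top","side"): print(t,n,[(round(q["conf"],2),np.round(q["extent"]).astype(int).tolist()) for q in silhouettes(t,n)])
E
python3 lying.py .08; python3 - <<'E'
from plan import *
print(read_state()["qpos"].round(2),read_state()["eef_pos"])
p,R=pose([*A,.065],60,70); z=R.apply([0,0,1]); pre=p-.10*z
_,Rd=pose([0,0,0],60,0); _,Rn=pose([0,0,0],-7,0)
plan([(np.array([.55,.0,.31]),Rd),(np.array([.50,-.29,.30]),Rd)],7)
E
```

```text
top 497 y0 0.0803 ky -0.004 z0 0.1028 kz -0.012 x extent [-0.0596  0.0831]
side 1005 y0 0.0796 ky 0.002 z0 0.1025 kz -0.006 x extent [-0.0604  0.0836]
scraper top [(0.76, [313, 310, 33, 27]), (0.72, [262, 302, 28, 27]), (0.57, [350, 254, 29, 26]), (0.47, [205, 148, 21, 36])]
scraper side [(0.94, [315, 197, 30, 29]), (0.81, [367, 253, 39, 39]), (0.78, [370, 220, 32, 35]), (0.47, [336, 206, 26, 20])]
bottle0 top [(0.91, [359, 218, 21, 28]), (0.74, [200, 207, 7, 56]), (0.32, [307, 230, 8, 13])]
bottle0 side [(0.92, [261, 263, 78, 28]), (0.56, [285, 176, 20, 42])]
[0.09 0.36 1.35 0.07 1.77 1.79] [0.60288215 0.18528604 0.28177223]
rows 17 max joint step 0.16291783347000466 end q [-0.72  0.03  1.67 -0.    1.44 -0.2 ]
[[-0.5, -1.9, 0.3, 0.017, -0.033, 0.116, 7], [-1.1, -3.7, 0.6, 0.033, -0.067, 0.232, 7], [-1.6, -5.6, 0.8, 0.05, -0.1, 0.348, 7], [-2.1, -7.4, 1.1, 0.067, -0.134, 0.464, 7], [-2.6, -9.3, 1.4, 0.084, -0.167, 0.58, 7], [-3.2, -11.1, 1.7, 0.1, -0.2, 0.696, 7], [-3.7, -13, 2, 0.117, -0.234, 0.812, 7], [-4.2, -14.8, 2.3, 0.134, -0.267, 0.928, 7], [-4.8, -16.7, 2.5, 0.15, -0.301, 1.045, 7], [-5.3, -18.5, 2.8, 0.167, -0.334, 1.161, 7], [-6, -22.7, 2.7, 0.167, -0.334, 1.161, 7], [-6.7, -26.8, 2.5, 0.167, -0.334, 1.161, 7], [-7.4, -31, 2.4, 0.167, -0.334, 1.161, 7], [-8.1, -35.1, 2.3, 0.167, -0.334, 1.161, 7], [-8.9, -39.2, 2.1, 0.167, -0.334, 1.161, 7], [-9.6, -43.4, 2, 0.167, -0.334, 1.161, 7], [-10.3, -47.5, 1.8, 0.167, -0.334, 1.161, 7]]
```

B lies well in cradle2. The scraper now stands close to bottle A's approach, so I'll put it back first.

```bash
python3 - <<'E'
from h import *
for n in("top","side"):
    c=cam(n);X=cloud(c).reshape(-1,3)
    P=X[np.all((X>[.38,-.32,.076])&(X<[.53,-.12,.09]),1)]; r=cv2.minAreaRect((P[:,:2]*1000).astype(np.float32)); print(n,r,len(P),P[:,2].max())
    P=X[np.all((X>[.38,-.32,.028])&(X<[.52,-.12,.04]),1)]; print(cv2.minAreaRect((P[:,:2]*1000).astype(np.float32)),np.median(P[:,2]))
from plan import *
for ang in(75.9,-104.1): pass
E
```

```text
top ((473.6864929199219, -196.11329650878906), (24.021495819091797, 43.615753173828125), 74.0462417602539) 182 0.08958848529948767
((474.0190734863281, -196.34506225585938), (50.36888122558594, 66.88190460205078), 75.38953399658203) 0.03730433160016335
side ((472.93988037109375, -193.48828125), (27.936967849731445, 43.820186614990234), 77.95148468017578) 107 0.08689292361407282
((473.6514587402344, -193.24810791015625), (58.10114288330078, 66.8982162475586), 75.44483184814453) 0.03697409828708914
```

```bash
python3 - <<'E'
from plan import *
_,R=pose([0,0,0],-14.6,0)
t=np.array([.4737,-.1950,.25])
plan([(np.array([.56,0,.28]),R),(t,R)],6)
E
```

```text
rows 10 max joint step 0.0903967611887988 end q [-0.61 -0.1   1.89 -0.    1.35  1.21]
[[-0.9, -3.7, -0, -0.013, -0.069, -0.025, 6], [-1.7, -7.4, -0.1, -0.026, -0.138, -0.051, 6], [-2.6, -11.1, -0.1, -0.039, -0.207, -0.076, 6], [-3.4, -14.8, -0.2, -0.053, -0.277, -0.102, 6], [-4.3, -18.5, -0.2, -0.066, -0.346, -0.127, 6], [-6, -22.4, -0.8, -0.066, -0.346, -0.127, 6], [-7.8, -26.3, -1.4, -0.066, -0.346, -0.127, 6], [-9.5, -30.2, -2, -0.066, -0.346, -0.127, 6], [-11.2, -34.1, -2.6, -0.066, -0.346, -0.127, 6], [-12.9, -38, -3.2, -0.066, -0.346, -0.127, 6]]
```

Emit:
step_arm --pt "-0.9 -3.7 0 -0.013 -0.069 -0.025 6" --pt "-1.7 -7.4 -0.1 -0.026 -0.138 -0.051 6" --pt "-2.6 -11.1 -0.1 -0.039 -0.207 -0.076 6" --pt "-3.4 -14.8 -0.2 -0.053 -0.277 -0.102 6" --pt "-4.3 -18.5 -0.2 -0.066 -0.346 -0.127 6" --pt "-6 -22.4 -0.8 -0.066 -0.346 -0.127 6" --pt "-7.8 -26.3 -1.4 -0.066 -0.346 -0.127 6" --pt "-9.5 -30.2 -2 -0.066 -0.346 -0.127 6" --pt "-11.2 -34.1 -2.6 -0.066 -0.346 -0.127 6" --pt "-12.9 -38 -3.2 -0.066 -0.346 -0.127 6" --pt "-12.9 -38 -3.2 -0.066 -0.346 -0.127 6" --pt "-12.9 -38 -3.2 -0.066 -0.346 -0.127 6" --pt "-12.9 -38 -3.2 -0.066 -0.346 -0.127 6"

```text
t: 27.9
eef_pos: [0.475, -0.1939, 0.2518]
ee_rot: [-0.0, 0.992, -0.126, 0.001]
force: [0.1, -0.7, -0.3]
grip_width: 0.701
finger_force: 0.0
```

Emit:
step_arm --pt "-0.1 -0.1 -4 0 0 0 6" --pt "-0.1 -0.1 -8 0 0 0 6" --pt "-0.1 -0.1 -12 0 0 0 6" --pt "-0.1 -0.1 -16 0 0 0 6" --pt "-0.1 -0.1 -19 0 0 0 6" --pt "-0.1 -0.1 -20 0 0 0 6" --pt "-0.1 -0.1 -20 0 0 0 1" --pt "-0.1 -0.1 -20 0 0 0 1" --pt "-0.1 -0.1 -20 0 0 0 1" --pt "-0.1 -0.1 -20 0 0 0 1" --pt "-0.1 -0.1 -20 0 0 0 1" --pt "-0.1 -0.1 -20 0 0 0 1" --force 60

```text
t: 29.1
eef_pos: [0.4754, -0.1966, 0.0542]
ee_rot: [0.001, 0.992, -0.127, 0.004]
force: [0.6, 0.4, 7.3]
grip_width: 0.269
finger_force: 60.1
```

Emit:
step_arm --pt "0 0 2 0 0 0 1" --pt "0 0 3 0 0 0 1" --pt "-1.2 -1.2 3 0 0 0 1" --pt "-2.4 -2.4 3 0 0 0 1" --pt "-3.6 -3.6 3 0 0 0 1" --pt "-3.6 -3.6 3 0 0 0 1" --pt "-3.6 -3.6 2 0 0 0 1" --pt "-3.6 -3.6 1 0 0 0 1" --pt "-3.6 -3.6 0.6 0 0 0 1" --pt "-3.6 -3.6 0.3 0 0 0 1" --pt "-3.6 -3.6 0.3 0 0 0 1"

```text
t: 30.2
eef_pos: [0.438, -0.2313, 0.0547]
ee_rot: [-0.0, 0.992, -0.126, 0.001]
force: [-0.3, 0.5, -3.5]
grip_width: 0.273
finger_force: 59.5
```

Emit:
step_arm --pt "0 0 -0.2 0 0 0 1" --pt "0 0 -0.3 0 0 0 1" --pt "0 0 -0.4 0 0 0 1" --pt "0 0 -0.4 0 0 0 1"

```text
t: 30.6
eef_pos: [0.4384, -0.2318, 0.0543]
ee_rot: [-0.0, 0.992, -0.126, 0.001]
force: [-11.6, 9.1, 26.4]
grip_width: 0.264
finger_force: 63.7
```

Emit:
step_arm --pt "0 0 0 0 0 0 1" --pt "0 0 0 0 0 0 6" --pt "0 0 0 0 0 0 6" --pt "0 0 0 0 0 0 6" --pt "0 0 2 0 0 0 6" --pt "0 0 6 0 0 0 6" --pt "0 0 11 0 0 0 6" --pt "0 0 16 0 0 0 6" --pt "0 0 21 0 0 0 6" --pt "0 0 25 0 0 0 6" --pt "0 0 25 0 0 0 6"

```text
t: 31.7
eef_pos: [0.4401, -0.2336, 0.3082]
ee_rot: [0.004, 0.992, -0.127, 0.007]
force: [0.7, -0.4, -0.1]
grip_width: 0.705
finger_force: 0.0
```

```bash
cat > scr.py <<'E'
from h import *
for n in("top","side"):
    c=cam(n);X=cloud(c).reshape(-1,3)
    P=X[np.all((X>[.38,-.32,.076])&(X<[.53,-.12,.09]),1)]
    if len(P)<20: print(n,"hidden"); continue
    r=cv2.minAreaRect((P[:,:2]*1000).astype(np.float32)); print(n,np.round(r[0],1),np.round(r[1],1),round(r[2],1),len(P),np.percentile(P[:,2],[2,50,98]).round(4))
    for y0 in(-.211,):
        P=X[np.all((X>[.5,-.27,.14])&(X<[.61,-.15,.155]),1)]; print("A",len(P),P.mean(0).round(4) if len(P) else "")
E
python3 scr.py; python3 - <<'E'
from plan import *
print(read_state()["eef_pos"],read_state()["qpos"].round(2))
p,R=pose([*A,.065],60,70); z=R.apply([0,0,1]); pre=p-.10*z
_,Rd=pose([0,0,0],60,0)
plan([(np.array([.47,-.29,.30]),Rd),(pre+[0,0,.12],R),(pre,R)],7)
E
```

```text
top hidden
side [ 436.6 -229.5] [28.3 44.6] 71.0 107 [0.0766 0.0832 0.0866]
A 75 [ 0.5522 -0.2072  0.1447]
[ 0.43805184 -0.23189762  0.30159197] [-0.72 -0.18  1.87  0.    1.45  1.11]
rows 24 max joint step 0.122636383031688 end q [-1.07  0.62  1.7   0.95  1.69 -0.89]
[[0.3, -0.5, -0, -0, 0, 0.118, 7], [0.6, -1.1, -0, -0, 0.001, 0.237, 7], [0.9, -1.6, -0, -0, 0.001, 0.355, 7], [1.2, -2.1, -0.1, -0.001, 0.002, 0.473, 7], [1.5, -2.6, -0.1, -0.001, 0.002, 0.592, 7], [1.7, -3.2, -0.1, -0.001, 0.003, 0.71, 7], [2, -3.7, -0.1, -0.001, 0.003, 0.828, 7], [2.3, -4.2, -0.1, -0.001, 0.004, 0.947, 7], [2.6, -4.8, -0.1, -0.001, 0.004, 1.065, 7], [2.9, -5.3, -0.1, -0.001, 0.005, 1.183, 7], [3.2, -5.8, -0.2, -0.002, 0.005, 1.301, 7], [3.6, -5.7, -1, 0.049, -0.116, 1.3, 7], [4.1, -5.6, -1.9, 0.1, -0.237, 1.295, 7], [4.5, -5.4, -2.8, 0.15, -0.358, 1.286, 7], [5, -5.3, -3.7, 0.201, -0.479, 1.275, 7], [5.4, -5.2, -4.5, 0.251, -0.599, 1.259, 7], [5.9, -5, -5.4, 0.302, -0.719, 1.24, 7], [6.3, -4.9, -6.3, 0.352, -0.839, 1.218, 7], [6.8, -4.8, -7.1, 0.402, -0.959, 1.192, 7], [7.2, -4.7, -8, 0.452, -1.078, 1.162, 7], [7.7, -4.5, -8.9, 0.501, -1.196, 1.128, 7], [7.7, -4.5, -12.9, 0.501, -1.196, 1.128, 7], [7.7, -4.5, -16.9, 0.501, -1.196, 1.128, 7], [7.7, -4.5, -20.9, 0.501, -1.196, 1.128, 7]]
```

```bash
python3 - <<'E'
from plan import *
p,R=pose([*A,.065],80,70); z=R.apply([0,0,1]); pre=p-.10*z
_,Rd=pose([0,0,0],80,0)
w=(np.array([.48,-.29,.30]),Rd)
plan([w],7); plan([(pre+[0,0,.12],R),(pre,R)],7,start=w,check=False)
E
```

```text
rows 13 max joint step 0.1296287815522429 end q [-0.75 -0.01  1.71  0.    1.44 -0.57]
[[0.3, -0.4, -0, -0, 0, 0.127, 7], [0.6, -0.9, -0, -0, 0.001, 0.254, 7], [1, -1.3, -0, -0.001, 0.001, 0.381, 7], [1.3, -1.8, -0, -0.001, 0.002, 0.508, 7], [1.6, -2.2, -0.1, -0.001, 0.002, 0.635, 7], [1.9, -2.7, -0.1, -0.001, 0.002, 0.762, 7], [2.3, -3.1, -0.1, -0.001, 0.003, 0.889, 7], [2.6, -3.6, -0.1, -0.002, 0.003, 1.016, 7], [2.9, -4, -0.1, -0.002, 0.003, 1.143, 7], [3.2, -4.5, -0.1, -0.002, 0.004, 1.27, 7], [3.5, -4.9, -0.1, -0.002, 0.004, 1.397, 7], [3.9, -5.4, -0.1, -0.002, 0.005, 1.524, 7], [4.2, -5.8, -0.2, -0.003, 0.005, 1.651, 7]]
rows 13 max joint step 0 end q [-0.72 -0.18  1.87  0.    1.45  1.11]
[[0.6, 0, -0.9, 0.12, -0.021, 0, 7], [1.2, 0.1, -1.7, 0.241, -0.042, 0, 7], [1.8, 0.1, -2.6, 0.361, -0.064, 0, 7], [2.4, 0.1, -3.5, 0.481, -0.085, -0, 7], [3, 0.2, -4.4, 0.602, -0.106, 0, 7], [3.6, 0.2, -5.2, 0.722, -0.127, 0, 7], [4.2, 0.3, -6.1, 0.842, -0.149, 0, 7], [4.8, 0.3, -7, 0.963, -0.17, 0, 7], [5.4, 0.3, -7.9, 1.083, -0.191, 0, 7], [6, 0.4, -8.7, 1.203, -0.212, 0, 7], [6, 0.4, -12.7, 1.203, -0.212, -0, 7], [6, 0.4, -16.7, 1.203, -0.212, -0, 7], [6, 0.4, -20.7, 1.203, -0.212, -0, 7]]
```

Emit:
step_arm --pt "0.3 -0.4 0 0 0 0.127 7" --pt "0.6 -0.9 0 0 0 0.254 7" --pt "1 -1.3 0 0 0 0.381 7" --pt "1.3 -1.8 0 0 0 0.508 7" --pt "1.6 -2.2 -0.1 0 0 0.635 7" --pt "1.9 -2.7 -0.1 0 0 0.762 7" --pt "2.3 -3.1 -0.1 0 0 0.889 7" --pt "2.6 -3.6 -0.1 0 0 1.016 7" --pt "2.9 -4 -0.1 0 0 1.143 7" --pt "3.2 -4.5 -0.1 0 0 1.27 7" --pt "3.5 -4.9 -0.1 0 0 1.397 7" --pt "3.9 -5.4 -0.1 0 0 1.524 7" --pt "4.2 -5.8 -0.2 0 0 1.651 7" --pt "4.2 -5.8 -0.2 0 0 1.651 7" --pt "4.2 -5.8 -0.2 0 0 1.651 7"

```text
t: 33.3
eef_pos: [0.4792, -0.2891, 0.297]
ee_rot: [-0.003, 0.767, 0.642, 0.001]
force: [-0.3, 0.4, -0.7]
grip_width: 0.818
finger_force: 0.0
```

Emit:
step_arm --pt "0.6 0 -0.9 0.12 -0.021 0 7" --pt "1.2 0.1 -1.7 0.241 -0.042 0 7" --pt "1.8 0.1 -2.6 0.361 -0.064 0 7" --pt "2.4 0.1 -3.5 0.481 -0.085 0 7" --pt "3 0.2 -4.4 0.602 -0.106 0 7" --pt "3.6 0.2 -5.2 0.722 -0.127 0 7" --pt "4.2 0.3 -6.1 0.842 -0.149 0 7" --pt "4.8 0.3 -7 0.963 -0.17 0 7" --pt "5.4 0.3 -7.9 1.083 -0.191 0 7" --pt "6 0.4 -8.7 1.203 -0.212 0 7" --pt "6 0.4 -12.7 1.203 -0.212 0 7" --pt "6 0.4 -16.7 1.203 -0.212 0 7" --pt "6 0.4 -20.7 1.203 -0.212 0 7" --pt "6 0.4 -20.7 1.203 -0.212 0 7" --pt "6 0.4 -20.7 1.203 -0.212 0 7"

```text
t: 34.8
eef_pos: [0.5396, -0.2852, 0.0921]
ee_rot: [-0.371, 0.627, 0.525, 0.44]
force: [-0.2, -1.1, 1.0]
grip_width: 0.819
finger_force: 0.0
```

```bash
python3 - <<'E'
from plan import *
p,R=pose([*A,.065],80,70)
plan([(p,R)],7,step=.025)
E
python3 scr.py
```

```text
rows 4 max joint step 0.03700068401116097 end q [-0.86  0.75  1.56  0.84  1.78 -0.95]
[[0.4, 2.3, -0.8, -0.001, -0, -0, 7], [0.8, 4.6, -1.7, -0.003, -0.001, -0, 7], [1.2, 6.9, -2.5, -0.004, -0.001, -0, 7], [1.7, 9.1, -3.4, -0.005, -0.001, -0, 7]]
top [ 449.1 -236.6] [20.4 17.9] 77.1 40 [0.0806 0.0836 0.0882]
A 161 [ 0.5525 -0.2119  0.1454]
side [ 462.2 -247.8] [ 35.6 109. ] 53.4 112 [0.0763 0.0831 0.087 ]
A 74 [ 0.5524 -0.2073  0.1448]
```

Emit:
step_arm --pt "0.4 2.3 -0.8 0 0 0 7" --pt "0.8 4.6 -1.7 0 0 0 7" --pt "1.2 6.9 -2.5 0 0 0 7" --pt "1.7 9.1 -3.4 0 0 0 7" --pt "1.7 9.1 -3.4 0 0 0 7" --pt "1.7 9.1 -3.4 0 0 0 2" --pt "1.7 9.1 -3.4 0 0 0 2" --pt "1.7 9.1 -3.4 0 0 0 2" --pt "1.7 9.1 -3.4 0 0 0 2" --pt "1.7 9.1 -3.4 0 0 0 2" --pt "1.7 9.1 -3.4 0 0 0 2" --force 70

```text
t: 36.0
eef_pos: [0.5574, -0.1965, 0.0599]
ee_rot: [-0.368, 0.626, 0.527, 0.441]
force: [-1.9, -2.6, 6.1]
grip_width: 0.489
finger_force: 70.1
```

```bash
python3 - <<'E'
from plan import *
print(read_state()["eef_pos"],read_state()["grip_width"])
p,R=pose([*A,.065],80,70)
up=p+[0,0,.24]; _,R0=pose([0,0,0],80,-20)
w=(np.array([.53,-.16,.32]),R0)
plan([(up,R),w],2)
g=M-.08*MY+.006*MX
q,Rp=pose([*g,.22],-7,-20)
plan([(np.array([.55,-.05,.30]),Rp),(q,Rp)],2,start=w,check=False)
E
```

```text
[ 0.55740282 -0.19650647  0.05994005] 0.489124043163058
rows 19 max joint step 0.124051312884329 end q [-0.34 -0.04  1.73 -0.35  1.4  -0.12]
[[-0, 0, 4, -0, 0.001, 0, 2], [-0, 0.1, 8, -0.001, 0.001, 0, 2], [-0.1, 0.1, 11.9, -0.001, 0.002, 0, 2], [-0.1, 0.2, 15.9, -0.002, 0.003, 0, 2], [-0.1, 0.2, 19.9, -0.002, 0.003, 0, 2], [-0.1, 0.3, 23.9, -0.002, 0.004, 0.001, 2], [-0.3, 0.5, 24, -0.121, 0.025, 0, 2], [-0.5, 0.8, 24.2, -0.24, 0.046, 0, 2], [-0.7, 1.1, 24.4, -0.359, 0.067, -0, 2], [-0.9, 1.3, 24.5, -0.478, 0.088, -0, 2], [-1.1, 1.6, 24.7, -0.597, 0.109, -0.001, 2], [-1.3, 1.8, 24.8, -0.716, 0.13, -0.001, 2], [-1.5, 2.1, 25, -0.835, 0.151, -0.001, 2], [-1.7, 2.4, 25.2, -0.954, 0.172, -0.001, 2], [-1.9, 2.6, 25.3, -1.073, 0.193, -0.001, 2], [-2.1, 2.9, 25.5, -1.192, 0.214, -0.002, 2], [-2.3, 3.1, 25.7, -1.311, 0.235, -0.002, 2], [-2.5, 3.4, 25.8, -1.43, 0.255, -0.002, 2], [-2.7, 3.7, 26, -1.549, 0.276, -0.002, 2]]
rows 15 max joint step 0 end q [-0.87  0.76  1.56  0.84  1.79 -0.95]
[[0.2, 0.9, -0.2, 0, 0, -0.127, 2], [0.3, 1.8, -0.3, 0, -0, -0.253, 2], [0.5, 2.7, -0.5, -0, 0, -0.38, 2], [0.7, 3.7, -0.7, -0, -0, -0.506, 2], [0.8, 4.6, -0.8, 0, 0, -0.633, 2], [1, 5.5, -1, 0, 0, -0.759, 2], [1.2, 6.4, -1.2, 0, 0, -0.886, 2], [1.3, 7.3, -1.3, 0, 0, -1.012, 2], [1.5, 8.2, -1.5, -0, 0, -1.139, 2], [1.7, 9.2, -1.7, -0, 0, -1.265, 2], [1.8, 10.1, -1.8, 0, 0, -1.392, 2], [2, 11, -2, -0, 0, -1.518, 2], [1.9, 13.7, -5.3, -0, 0, -1.518, 2], [1.8, 16.3, -8.5, -0, 0, -1.518, 2], [1.7, 19, -11.8, -0, 0, -1.518, 2]]
```

Emit:
step_arm --pt "0 0 2 0 0 0 2" --pt "0 0 5 0 0 0 2" --pt "0 0.1 9.5 0 0 0 2" --pt "-0.1 0.2 14.5 0 0 0 2" --pt "-0.1 0.2 19.5 0 0 0 2" --pt "-0.1 0.3 23.9 0 0 0 2" --pt "-0.3 0.5 24 -0.121 0.025 0 2" --pt "-0.5 0.8 24.2 -0.24 0.046 0 2" --pt "-0.7 1.1 24.4 -0.359 0.067 0 2" --pt "-0.9 1.3 24.5 -0.478 0.088 0 2" --pt "-1.1 1.6 24.7 -0.597 0.109 0 2" --pt "-1.3 1.8 24.8 -0.716 0.13 0 2" --pt "-1.5 2.1 25 -0.835 0.151 0 2" --pt "-1.7 2.4 25.2 -0.954 0.172 0 2" --pt "-1.9 2.6 25.3 -1.073 0.193 0 2" --pt "-2.1 2.9 25.5 -1.192 0.214 0 2" --pt "-2.3 3.1 25.7 -1.311 0.235 0 2" --pt "-2.5 3.4 25.8 -1.43 0.255 0 2" --pt "-2.7 3.7 26 -1.549 0.276 0 2" --pt "-2.7 3.7 26 -1.549 0.276 0 2"

```text
t: 38.0
eef_pos: [0.5295, -0.1554, 0.3168]
ee_rot: [0.11, 0.754, 0.634, -0.134]
force: [0.1, -0.3, -2.3]
grip_width: 0.493
finger_force: 71.0
```

Emit:
step_arm --pt "0.2 0.9 -0.2 0 0 -0.127 2" --pt "0.3 1.8 -0.3 0 0 -0.253 2" --pt "0.5 2.7 -0.5 0 0 -0.38 2" --pt "0.7 3.7 -0.7 0 0 -0.506 2" --pt "0.8 4.6 -0.8 0 0 -0.633 2" --pt "1 5.5 -1 0 0 -0.759 2" --pt "1.2 6.4 -1.2 0 0 -0.886 2" --pt "1.3 7.3 -1.3 0 0 -1.012 2" --pt "1.5 8.2 -1.5 0 0 -1.139 2" --pt "1.7 9.2 -1.7 0 0 -1.265 2" --pt "1.8 10.1 -1.8 0 0 -1.392 2" --pt "2 11 -2 0 0 -1.518 2" --pt "1.9 13.7 -5.3 0 0 -1.518 2" --pt "1.8 16.3 -8.5 0 0 -1.518 2" --pt "1.7 19 -11.8 0 0 -1.518 2" --pt "1.7 19 -11.8 0 0 -1.518 2" --pt "1.7 19 -11.8 0 0 -1.518 2"

```text
t: 39.7
eef_pos: [0.5466, 0.0318, 0.1993]
ee_rot: [-0.012, 0.983, -0.061, -0.174]
force: [-0.2, 0.2, -1.8]
grip_width: 0.495
finger_force: 71.5
```

```bash
python3 bot.py; cp pics/bot.png pics/botA.png
```

```text
[0.5475 0.0313 0.2006] [ 1.2 -0.1 -1.5] 0.49454376269874323
grasp mixer 0.006 -0.0787 0.2185
amber n 457 x [-0.0616  0.0589] z [0.2056 0.2366] y [-0.077  -0.0546]
slope z -0.027903940545136664 y 0.004243519794591288
```

View pics/botA.png

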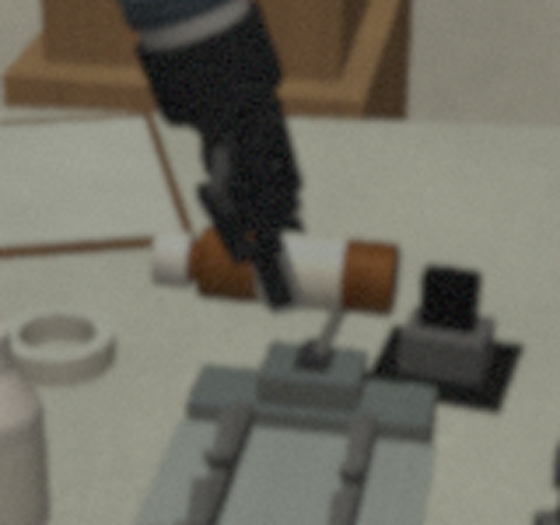

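Emit:
step_arm --pt "0 -0.1 -3 0 0 0 2" --pt "0 -0.1 -6 0 0 0 2" --pt "0 -0.1 -9 0 0 0 2" --pt "0 -0.1 -10.3 0 0 0 2" --pt "0 -0.1 -10.8 0 0 0 2" --pt "0 -0.1 -11.1 0 0 0 2" --pt "0 -0.1 -11.3 0 0 0 2" --pt "0 -0.1 -11.3 0 0 0 2"

```text
t: 40.55
eef_pos: [0.5479, 0.0309, 0.0884]
ee_rot: [-0.011, 0.983, -0.06, -0.172]
force: [0.9, -1.4, -1.2]
grip_width: 0.494
finger_force: 71.7
```

Emit:
step_arm --pt "0 0 -0.2 0 0 0 2" --pt "0 0 -0.3 0 0 0 2" --pt "0 0 -0.3 0 0 0 2"

```text
t: 40.85
eef_pos: [0.5481, 0.0308, 0.0876]
ee_rot: [-0.011, 0.983, -0.06, -0.172]
force: [-2.6, -2.5, 12.7]
grip_width: 0.491
finger_force: 73.2
```

Emit:
step_arm --pt "0 0 0 0 0 0 5" --pt "0 0 0 0 0 0 6.5" --pt "0 0 0 0 0 0 6.5" --pt "0 0 0 0 0 0 6.5" --pt "0.7 -0.1 1.9 0 0 0 6.5" --pt "1.7 -0.2 4.7 0 0 0 6.5" --pt "2.7 -0.3 7.5 0 0 0 6.5" --pt "3.7 -0.4 11 0 0 0 6.5" --pt "3.7 -0.4 15 0 0 0 6.5" --pt "3.7 -0.4 20 0 0 0 6.5" --pt "3.7 -0.4 20 0 0 0 6.5" --pt "3.7 -0.4 20 0 0 0 6.5"

```text
t: 42.05
eef_pos: [0.5844, 0.0273, 0.2853]
ee_rot: [-0.012, 0.983, -0.06, -0.171]
force: [0.1, 0.1, -0.0]
grip_width: 0.761
finger_force: 0.0
```

```bash
python3 lying.py -.08|head -2; python3 lying.py .08|head -2; python3 scr.py; python3 - <<'E'
from plan import *
from h import *
for n in("top","side"):
    c=cam(n);X=cloud(c).reshape(-1,3); d=X[:,:2]-M; L=np.c_[d@MX,d@MY,X[:,2]]
    P=L[(np.abs(L[:,0])<.09)&(np.abs(L[:,1]+.187)<.03)&(X[:,2]>.085)&(X[:,2]<.19)]
    for lo in(.085,.1,.115,.13,.145,.155): 
        Q=P[(P[:,2]>lo)&(P[:,2]<lo+.015)]; print(n,lo,len(Q),Q.mean(0).round(4) if len(Q) else "")
print(read_state()["eef_pos"],read_state()["qpos"].round(2))
E
```

```text
top 98 y0 -0.0787 ky 0.016 z0 0.1062 kz 0.031 x extent [-0.0603  0.0828]
side 729 y0 -0.0801 ky -0.001 z0 0.1023 kz 0.001 x extent [-0.0611  0.0832]
top 690 y0 0.0798 ky 0.006 z0 0.1027 kz -0.005 x extent [-0.0597  0.0844]
side 1002 y0 0.0796 ky 0.005 z0 0.1025 kz -0.002 x extent [-0.0604  0.0834]
top [ 437.  -231.9] [24.3 44. ] 75.3 192 [0.0769 0.0841 0.0887]
A 0 
side [ 436.6 -229.8] [29.  45.3] 85.0 109 [0.0765 0.0836 0.0866]
A 0 
top 0.085 444 [ 0.0044 -0.1872  0.0914]
top 0.1 35 [ 0.0035 -0.1869  0.102 ]
top 0.115 0 
top 0.13 0 
top 0.145 42 [-0.0245 -0.1882  0.1576]
top 0.155 96 [-0.0238 -0.1871  0.1612]
side 0.085 326 [ 0.0006 -0.18    0.0911]
side 0.1 33 [-0.0028 -0.184   0.105 ]
side 0.115 24 [-0.0109 -0.1837  0.1222]
side 0.13 24 [-0.0177 -0.1831  0.1372]
side 0.145 54 [-0.0245 -0.1785  0.1539]
side 0.155 59 [-0.0244 -0.1813  0.1607]
[0.58376796 0.02734711 0.28403406] [-0.14  0.26  1.47 -0.01  1.76  1.55]
```

Both bottles lie well in their cradles and the scraper is on the mat. Now the lever: its knob is at mixer x about -25 mm and must be pushed toward +x.

```bash
python3 - <<'E'
from plan import *
_,R=pose([0,0,0],-7,0)
w=lambda x,z:(np.r_[M+x*MX-.187*MY,z],R)
plan([w(-.068,.26),w(-.068,.127)],0)
print(w(-.068,.127)[0]); plan([w(.012,.127)],0,start=w(-.068,.127),step=.015,check=False)
E
```

```text
rows 7 max joint step 0.13466849750381127 end q [-0.39 -0.05  2.08 -0.    1.11  1.31]
[[-2.9, -2.4, -0.6, -0.011, -0.086, 0, 0], [-5.8, -4.8, -1.2, -0.022, -0.173, 0, 0], [-8.7, -7.2, -1.8, -0.034, -0.259, 0.001, 0], [-11.6, -9.5, -2.4, -0.045, -0.346, 0.001, 0], [-11.6, -9.5, -6.8, -0.045, -0.346, 0.001, 0], [-11.6, -9.5, -11.3, -0.045, -0.346, 0.001, 0], [-11.6, -9.5, -15.7, -0.045, -0.346, 0.001, 0]]
[ 0.46731729 -0.06801902  0.127     ]
rows 6 max joint step 0 end q [-0.14  0.26  1.47 -0.01  1.76  1.55]
[[1.3, -0.2, 0, 0, 0, 0, 0], [2.6, -0.3, 0, 0, 0, 0, 0], [4, -0.5, 0, 0, 0, 0, 0], [5.3, -0.6, 0, 0, 0, 0, 0], [6.6, -0.8, 0, 0, 0, 0, 0], [7.9, -1, 0, 0, 0, 0, 0]]
```

Emit:
step_arm --pt "-2.9 -2.4 -0.6 -0.011 -0.086 0 0" --pt "-5.8 -4.8 -1.2 -0.022 -0.173 0 0" --pt "-8.7 -7.2 -1.8 -0.034 -0.259 0 0" --pt "-11.6 -9.5 -2.4 -0.045 -0.346 0 0" --pt "-11.6 -9.5 -2.4 -0.045 -0.346 0 0" --pt "-11.6 -9.5 -6.8 -0.045 -0.346 0 0" --pt "-11.6 -9.5 -11.3 -0.045 -0.346 0 0" --pt "-11.6 -9.5 -15.7 -0.045 -0.346 0 0" --pt "-11.6 -9.5 -15.7 -0.045 -0.346 0 0" --pt "-11.6 -9.5 -15.7 -0.045 -0.346 0 0"

```text
t: 43.85
eef_pos: [0.4683, -0.0676, 0.1277]
ee_rot: [-0.0, 0.998, -0.061, -0.0]
force: [0.3, 0.7, 1.4]
grip_width: 0.004
finger_force: 0.0
```

Emit:
step_arm --pt "1 -0.1 0 0 0 0 0" --pt "2 -0.2 0 0 0 0 0" --pt "3 -0.4 0 0 0 0 0" --pt "4 -0.5 0 0 0 0 0" --pt "5 -0.6 0 0 0 0 0" --pt "6 -0.7 0 0 0 0 0" --pt "7 -0.9 0 0 0 0 0" --pt "7.5 -0.9 0 0 0 0 0" --pt "7.5 -0.9 0 0 0 0 0"

```text
t: 44.75
eef_pos: [0.5434, -0.0767, 0.1268]
ee_rot: [-0.0, 0.998, -0.061, 0.0]
force: [-0.7, -0.7, 1.6]
grip_width: -0.004
finger_force: 0.0
```

```bash
python3 - <<'E'
from plan import *
from h import *
print(read_state()["eef_pos"],read_state()["force"],read_state()["grip_width"])
c=cam("side");X=cloud(c).reshape(-1,3); d=X[:,:2]-M; L=np.c_[d@MX,d@MY,X[:,2]]
a=c["frame"][140:220,250:350]; cv2.imwrite("pics/lev.png",cv2.resize(a,None,fx=6,fy=6,interpolation=2))
E
```

```text
[ 0.54339481 -0.07673921  0.12680375] [-0.71006703 -0.66571676  1.55019502] -0.004225259073254857
```

View pics/lev.png

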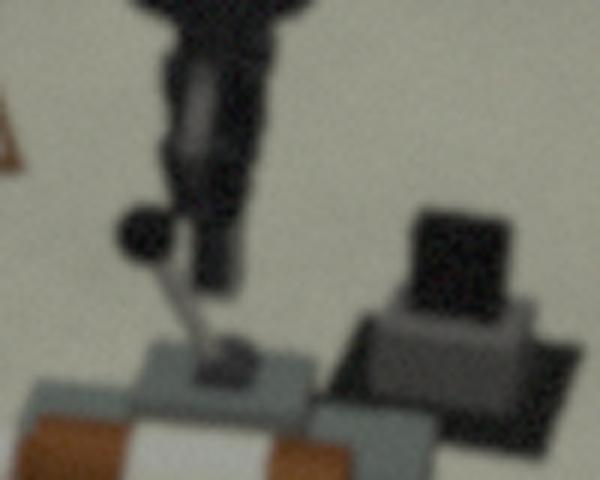

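The lever now leans to +x (knob at crop 148,235). I'll push a little more until the stop is felt.

Emit:
step_arm --pt "0.3 0 0 0 0 0 0" --pt "0.6 -0.1 0 0 0 0 0" --pt "0.9 -0.1 0 0 0 0 0" --pt "0.9 -0.1 0 0 0 0 0"

```text
t: 45.2
eef_pos: [0.5462, -0.0768, 0.126]
ee_rot: [-0.001, 0.998, -0.061, -0.008]
force: [-22.3, 1.4, 14.5]
grip_width: -0.004
finger_force: 13.3
```

Stop felt (22 N). I'll back off, rise clear, and check everything.

Emit:
step_arm --pt "-2 0.2 0 0 0 0 0" --pt "-5 0.5 0 0 0 0 0" --pt "-7 0.8 2 0 0 0 0" --pt "-7 0.8 7 0 0 0 0" --pt "-7 0.8 12 0 0 0 0" --pt "-7 4 16 0 0 0 0" --pt "-7 9 20 0 0 0 0" --pt "-7 14 22 0 0 0 0" --pt "-7 19 22 0 0 0 0" --pt "-7 24 22 0 0 0 0" --pt "-7 24 22 0 0 0 0" --pt "-7 24 22 0 0 0 0"

```text
t: 46.4
eef_pos: [0.4814, 0.1646, 0.3473]
ee_rot: [-0.0, 0.998, -0.059, 0.001]
force: [-0.3, -1.1, 0.2]
grip_width: -0.001
finger_force: 0.0
```

```bash
python3 lying.py -.08|head -2; python3 lying.py .08|head -2; python3 scr.py; python3 - <<'E'
from plan import *
from h import *
c=cam("side");X=cloud(c).reshape(-1,3); d=X[:,:2]-M; L=np.c_[d@MX,d@MY,X[:,2]]
P=L[(np.abs(L[:,0])<.09)&(np.abs(L[:,1]+.187)<.03)&(X[:,2]>.1)&(X[:,2]<.19)]
for lo in(.1,.115,.13,.145,.155):
    Q=P[(P[:,2]>lo)&(P[:,2]<lo+.015)]; print(lo,len(Q),Q.mean(0).round(4) if len(Q) else "")
a=c["frame"][140:400,130:430]; cv2.imwrite("pics/fin.png",cv2.resize(a,None,fx=2.3,fy=2.3,interpolation=2))
E
```

```text
top 860 y0 -0.08 ky 0.004 z0 0.1025 kz -0.005 x extent [-0.0603  0.0831]
side 731 y0 -0.08 ky -0.003 z0 0.1024 kz 0.001 x extent [-0.061   0.0833]
top 218 y0 0.0808 ky -0.007 z0 0.1039 kz -0.028 x extent [-0.0212  0.0857]
side 1009 y0 0.0796 ky 0.001 z0 0.1026 kz -0.002 x extent [-0.0603  0.0838]
top [ 437. -232.] [24.4 43.1] 76.5 187 [0.0783 0.0838 0.0884]
A 0 
side [ 437.3 -228.8] [27. 45.] 77.6 108 [0.0772 0.0831 0.0866]
A 0 
0.1 41 [ 0.0074 -0.185   0.1054]
0.115 28 [ 0.0195 -0.184   0.1226]
0.13 27 [ 0.0287 -0.1818  0.1379]
0.145 74 [ 0.0339 -0.1799  0.1533]
0.155 38 [ 0.0347 -0.1828  0.1588]
```

View pics/fin.png

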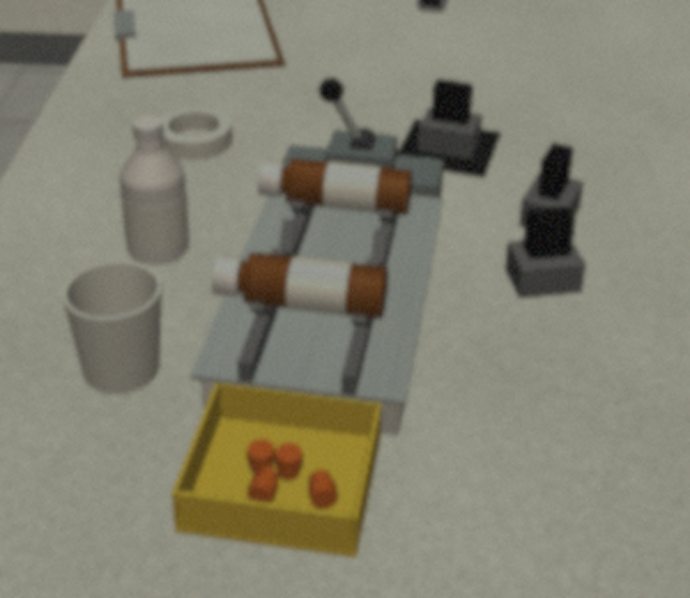

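All four caps are in the bin, both bottles are in cradles, the lever leans fully to +x and hit its stop, and the scraper is on the mat. Handing in.

```bash
python3 -c "
from bench import *
print(job_done())"
```

```text
the job is handed in; nothing more can be done
None
```

Handed in (no verdict came back): all four caps were in the bin, both bottles lay in cradles 0 and 2, the switch was pushed to its on stop, and the scraper, once knocked aside and put back, stood on its mat.

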